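Scan brass relief tiles on domed rests

ROBOT

A 6-joint arm with a two-finger parallel gripper is mounted at the origin on the work surface. World frame = base frame: x ahead of the robot, y to its left, z up, the work surface at z = 0. Lengths are in mm, angles in rad, forces in N, time in s.
With the tool pointing down it reaches from about 300 to 950 mm from the base axis. Payload 3.1 kg.
Tool frame: the origin (TCP) lies midway between the tips of the shut fingers; the grasp point (between the pads) lies 19 mm behind it; z points along the fingers, y is the line along which they close (so a half turn about z gives the same grasp; the last joint's range is limited). The gripper opens to 85 mm and grips with 20 to 120 N. Pads are 22 mm wide; open, the fingers measure 114 mm over their backs; the gripper's body (76 mm by 85 mm) begins 54 mm behind the grasp point. The pads swing forward as they close: fully open they stand 13 mm farther back than shut.
Start: joints at [-1.394, 0.308, 1.634, -0, 1.2, -0.07], TCP at [152.661, -606.075, 231.272] pointing down, gripper open.
Joint ranges: [-3.06, 3.06], [-0.79, 1.96], [0.05, 2.63], [-1.19, 4.34], [0.05, 2.64], [-2.94, 2.94]. Speed limits (rad/s): [2.79, 2.79, 3.14, 3.14, 3.14, 3.14].

INTERFACE

Orientations are given as a unit quaternion [w, x, y, z].
In Python, from rig import ctrl, cams, hand_in, spotter gives the robot as it stands.
- The arm moves only by the tool jog_arm, never from a script. Its argument "commands" is a list of rows, each a list of 3 entries, a list of its own where there are three numbers: the shift along the tool's x, y, z each as a share of 150 mm, from -1 to 1, then the turn about the tool's z as a share of pi rad, from -1 to 1, then the closure, from 0 (fully open) to 1 (shut). In form: [[[dx, dy, dz], turn, gripper], ...]. A call has 1 to 10 rows; each row is the pose to reach, as a shift and turn from the pose commanded when the call began, along the tool's axes at that moment, turning the shorter way round; what a row does not reach only later rows make up. A row lasts 1/10 s, in which the tool goes at most 50 mm and 8.59 degrees, less where a joint would pass 70% of its speed; a pose out of reach is approached as far as the arm can. A call with a number of a shift or a turn outside -1 to 1 is refused whole. A call with a gripper value outside its range is refused whole. The fingers move at their own pace and stop on an object; "grip_force" is the grip in N (left out, the last holds). Time passes only in rows, so rows that repeat a pose let the fingers close. It gives the time, the measured TCP pose, the force, the opening and the grip force at its end, in the units of the state.
- ctrl.get_state(): the state, without advancing time (a new reading comes with each control period).
- cams.camera(name): name is "scene" or "side" or "wrist"; returns a dict with "pixels" (400x640x3 uint8, blue, green, red), "depth" (400x640 float32, mm along the optical axis (not along the pixel's ray), 0 where there is no reading), "intrinsics" (3x3 intrinsics, pixels), "pose" (4x4, takes a point from camera to world coordinates); the wrist camera has in their place "T_tool_cam" (4x4, takes a point from camera to tool coordinates, whose origin is the TCP and whose axes are the flange's). Camera axes: x right, y up, looking along -z (the intrinsics and any distortion apply to the point x, -y, -z); pixel columns grow to the right and rows downward; lengths in mm; the calibration is good to about 2 mm. The wrist camera is an equidistant fisheye: a pixel r from the principal point sees the ray r / f radians off the axis. A picture is of the moment at which its call begins: read the wrist's pose just before it.
- hand_in(): hands the job in; it is judged then, once.
Trained networks look in the newest picture that a camera, given by its name, has taken for a name from the list of things; names that differ only in an ending like _2 or _b are one class to them, and where a whole thing is asked for, a point or a joint stands for the part that bears it (a point fixed in the world has none). Each returns a list of dicts, best first, with "conf" (0 to 1); they miss things now and then, are a little off and sometimes report something else, mostly with a low value. They report only what shows in the picture. A call takes as long as a camera call. They do not tell look-alikes from the thing itself.
- spotter.cut_out(label, camera): "pixels" (400x640 bool, what is visible of it) and "box" ([left, top, right, bottom] as shares, 0 to 1, of the picture: columns of its width, rows of its height, round what is visible of it).
- spotter.pinpoint(label, camera): "point" ([row, column] as shares, 0 to 1, of the picture: columns of its width, rows of its height: a listed point, or the origin of a listed thing).
The state is a dict: "time": time; "qpos": joint angles; "joint_vel": joint speeds; "tau": joint torques, N m; "tcp_pos": TCP position; "orientation": TCP orientation; "contact_force": force on the tool from outside, world axes, zero at the start; "ft_torque": the same for the moment, N m; "width": finger opening in mm; "grip_force": force on a finger pad.
Only numpy, scipy, OpenCV 4.12 (cv2) and the standard library are available. Lean on these libraries where they do the work, as an engineer would, in place of code of your own. Each camera call takes 0.05 s, during which the arm holds its last target. There are 200 camera calls.

TASK

Record the brass relief tiles with the bench scanner: lay every tile from the felt mat on the crown of a grey domed rest of its own, so that it balances there level and let go. With all of them balanced and still, squeeze the scanner's trigger fully home for about a second and let it spring back, then return all the tiles to the felt mat, lying flat, well inside its edges; leave the wax tin alone.

Things in the scene. Friction and masses are not known exactly. Their poses are not given: they have to be found in the camera images.
- tile_round: round brass relief tile, 56 mm diameter, 14 mm thick, about 0.26 kg, flat underside, leaf-vein ridges 1.6 mm high on top (not at the edges). Origin at the centre of its underside, z up out of its top. May be absent.
- tile_round_center (a point): the centre of the round tile, half-way up its thickness
- tile_square: square brass relief tile, 50 x 50 mm, 14 mm thick, about 0.26 kg, flat underside, leaf-vein ridges 1.6 mm high on top (not at the edges). Origin at the centre of its underside, z up out of its top. May be absent.
- tile_square_center (a point): the centre of the square tile, half-way up its thickness
- tile_hexagon: six-sided brass relief tile, 54 mm across flats; flats face along its x axis and every 60 degrees from it, 14 mm thick, about 0.26 kg, flat underside, leaf-vein ridges 1.6 mm high on top (not at the edges). Origin at the centre of its underside, z up out of its top. May be absent.
- tile_hexagon_center (a point): the centre of the hexagon tile, half-way up its thickness
- tile_oblong: oblong brass relief tile, 64 mm along its x by 44 mm along its y, 14 mm thick, about 0.26 kg, flat underside, leaf-vein ridges 1.6 mm high on top (not at the edges). Origin at the centre of its underside, z up out of its top. May be absent.
- tile_oblong_center (a point): the centre of the oblong tile, half-way up its thickness
- rest_a_top (a point): the highest point of a fixed grey domed scan rest, 34 mm above the table: a spherical cap of radius 45 mm (22 mm high) on a drum of 77 mm diameter. z up
- rest_b_top (a point): the highest point of a fixed grey domed scan rest, 40 mm above the table: a spherical cap of radius 45 mm (22 mm high) on a drum of 77 mm diameter. z up
- rest_c_top (a point): the highest point of a fixed grey domed scan rest, 46 mm above the table: a spherical cap of radius 45 mm (22 mm high) on a drum of 77 mm diameter. z up
- rest_d_top (a point): the highest point of a fixed grey domed scan rest, 52 mm above the table: a spherical cap of radius 45 mm (22 mm high) on a drum of 77 mm diameter. z up
- mat: square grey felt mat, 250 x 250 x 2 mm, fixed to the table. Origin at the centre of its underside, x and y along its sides, z up; top 2 mm above the origin
- scanner: pistol-shaped grey 3D scanner fixed lying on its side in an aluminium cradle. Origin on the table below the barrel's centre; y along the barrel (180 mm long, 65 mm wide, z from 38 to 105 mm) to the lens end; the black pistol grip runs from the barrel in -x as far as x = -145 mm, 30 mm thick in y and in z, its axis 70 mm above the table
- grip_mid (a point): a point on the axis of the scanner's grip (x = -86 mm in the scanner's frame, 70 mm above the table), across from the trigger pad; the grip's rear face is 15 mm to scanner -y of it
- trigger_pad (a point): the outer face of the white trigger bar (58 x 10 x 22 mm), on the lens side of the grip, where a finger should press; 39 mm from grip_mid in scanner +y while released. It moves with the trigger
- trigger (a joint): sprung trigger angle: 0 released, 0.26 rad squeezed to its stop against the grip (swings about a vertical hinge next to the barrel, 44 mm from trigger_pad; about 7 N on the pad at the stop); springs back by itself
- tin: closed steel wax tin, 68 mm diameter, 55 mm tall, bystander; origin at its underside
Mind the look-alikes: they are no part of the job. Leave any orange or pink look-alike of the tile_oblong alone.

How it is judged:
By the outcome, as a careful person would: the job done as asked, in the order asked, and still so for the second after the job is handed in, with the robot touching nothing.
Of tile_round, tile_square, tile_hexagon, tile_oblong only 3 to 4 are there at a start; the rules pass over those that are not, and their reading is None.
At some moment in a run one of tile_round, tile_square, tile_hexagon, tile_oblong may be knocked a few centimetres aside while the robot is not near it.
Once in a run the grip may slacken for a moment while it holds something.
It also fails if it takes over 210 s, if anything falls off the work surface, if the arm or the gripper's body presses on something with over 40 N, if the wrist force passes 120 N, or if a joint passes its speed limit or range.

## Working session

There is one attempt and no reset: what is moved stays moved. The work goes in short steps, Python scripts to look and compute and a tool call to move; the robot and the scene stay as the last step left them, time stands still between calls to the robot, and variables do not carry over. Pictures are saved under pics/ and viewed, at most 14 in all, crops included, and the job is handed in when it is done.

Besides the shell and the picture viewer there is one more tool, called after "Request:" by a JSON object that holds its "api" and its "payload". jog_arm: Moves the arm, as the interface text tells. Shift numbers are shares of 150 mm and turn numbers shares of pi rad, none past 1 either way. Its arguments: {"type":"object","properties":{"commands":{"type":"array","items":{"type":"array"}},"grip_force":{"type":"number"}},"required":["commands"]}

```bash
ls; mkdir -p pics; python3 - <<'E'
from rig import ctrl,cams,spotter
import cv2,numpy as np
print(ctrl.get_state())
ims=[]
for n in ["scene","side"]:
    c=cams.camera(n); cv2.imwrite(f"pics/{n}0.png",c["pixels"]); print(n,c["intrinsics"].tolist(),np.round(c["pose"],3).tolist())
    for l in ["tile_round","tile_square","tile_hexagon","tile_oblong","rest_a_top","mat","scanner","trigger_pad","grip_mid","tin"]:
        r=spotter.pinpoint(l,n); print(l,[(round(d["conf"],2),int(d["point"][0]*400),int(d["point"][1]*640)) for d in r])
E
```

```text
pics
{'time': 0.0, 'qpos': array([-1.39371727e+00,  3.09028993e-01,  1.63520325e+00, -1.46924612e-06,
        1.19968278e+00, -6.96786545e-02]), 'joint_vel': array([ 7.33145061e-04,  1.09980403e-03, -9.91384149e-05, -3.77751055e-05,
        3.10746101e-04, -4.34790185e-04]), 'tau': array([ 1.14819031e-03, -4.15248263e+01, -2.76665872e+01,  1.32344262e-04,
        1.02368742e-02,  2.52616744e-06]), 'tcp_pos': array([ 152.50330163, -605.25626799,  230.02417794]), 'orientation': array([-1.15947167e-03,  9.92397777e-01,  1.23066256e-01, -6.30090716e-05]), 'contact_force': array([-0.53640266, -1.23530686,  0.19833178]), 'ft_torque': array([ 0.01125024,  0.06786489, -0.02837965]), 'grip_force': 0.0, 'width': 85.65289599965121}
scene [[389.3797187702739, 0.0, 311.7824802986489], [0.0, 389.3797187702739, 199.59877967692142], [0.0, 0.0, 1.0]] [[0.747, -0.435, 0.502, 1030.703], [0.664, 0.511, -0.545, -516.842], [-0.02, 0.741, 0.671, 792.983], [0.0, 0.0, 0.0, 1.0]]
tile_round [(0.71, 198, 357), (0.52, 251, 270)]
tile_square []
tile_hexagon [(0.69, 181, 330)]
tile_oblong [(0.76, 134, 359), (0.55, 165, 358), (0.47, 150, 323)]
rest_a_top [(0.72, 291, 209), (0.61, 211, 321), (0.26, 285, 222)]
mat [(0.78, 184, 358), (0.26, 286, 222)]
scanner [(0.65, 336, 232), (0.34, 214, 324)]
trigger_pad [(0.59, 283, 221)]
grip_mid [(0.62, 288, 207)]
tin [(0.9, 216, 422), (0.66, 198, 360)]
side [[385.89867805995476, 0.0, 321.10224883743433], [0.0, 385.89867805995476, 204.03997068181346], [0.0, 0.0, 1.0]] [[-0.997, 0.048, -0.062, 466.136], [-0.077, -0.751, 0.656, 712.113], [-0.015, 0.658, 0.752, 814.508], [0.0, 0.0, 0.0, 1.0]]
tile_round [(0.73, 274, 307)]
tile_square []
tile_hexagon [(0.7, 275, 357), (0.32, 131, 310)]
tile_oblong [(0.88, 327, 353), (0.69, 327, 418)]
rest_a_top [(0.63, 215, 321)]
mat [(0.85, 299, 326), (0.65, 117, 335)]
scanner [(0.89, 134, 310)]
trigger_pad [(0.64, 120, 328)]
grip_mid [(0.76, 116, 334)]
tin [(0.71, 284, 233)]
```

View pics/scene0.png

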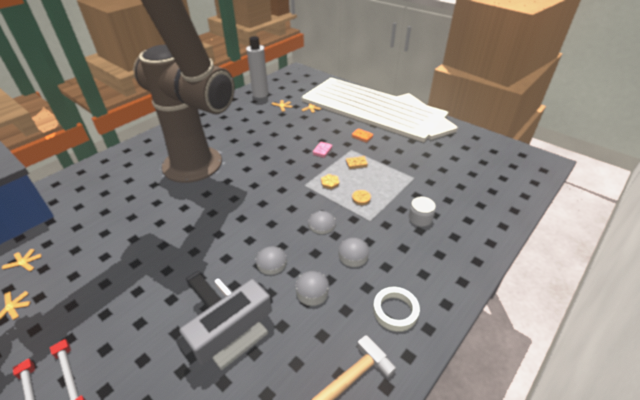

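View pics/side0.png

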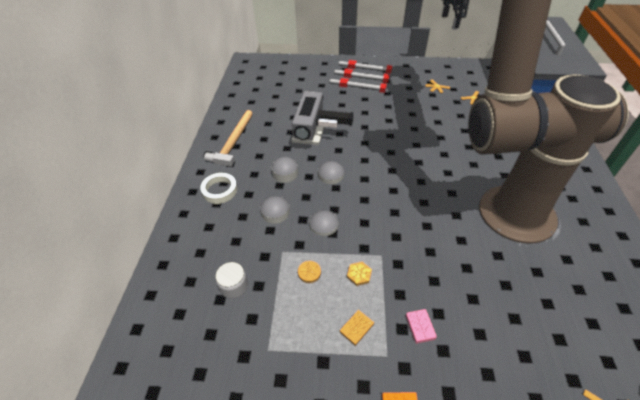

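The scene view shows three brass tiles on the mat: round (361,197), hexagon (330,181) and oblong (357,161). The square tile is absent. There are four domes at (321,221), (353,250), (271,260) and (312,287), with the scanner at (228,320). The side view agrees. The pink and orange oblongs off the mat are look-alikes.

```bash
cat > h.py <<'E'
from rig import ctrl,cams,spotter,hand_in
import cv2,numpy as np
from scipy.spatial.transform import Rotation as R
from scipy.optimize import least_squares
def T_tool():
    s=ctrl.get_state(); q=s["orientation"]; T=np.eye(4)
    T[:3,:3]=R.from_quat([q[1],q[2],q[3],q[0]]).as_matrix(); T[:3,3]=s["tcp_pos"]; return T
def shot(n):
    if n=="wrist":
        T=T_tool(); c=cams.camera(n); c["P"]=T@c["T_tool_cam"]
    else: c=cams.camera(n); c["P"]=c["pose"]
    c["n"]=n; return c
def rays(c,uv):
    K=c["intrinsics"]; uv=np.asarray(uv,float).reshape(-1,2)
    x=(uv[:,0]-K[0,2])/K[0,0]; y=(uv[:,1]-K[1,2])/K[1,1]
    if c["n"]=="wrist":
        r=np.hypot(x,y)+1e-12; return np.c_[x/r*np.sin(r),-y/r*np.sin(r),-np.cos(r)]
    return np.c_[x,-y,-np.ones_like(x)]
def onplane(c,uv,z):
    d=rays(c,uv)@c["P"][:3,:3].T; o=c["P"][:3,3]
    return o+d*((z-o[2])/d[:,2])[:,None]
def cloud(c):
    v,u=np.mgrid[:400,:640]; d=rays(c,np.c_[u.ravel(),v.ravel()]); 
    d=d/-d[:,2:3]
    p=d*c["depth"].reshape(-1,1); w=p@c["P"][:3,:3].T+c["P"][:3,3]
    w[c["depth"].ravel()==0]=np.nan
    w[c["depth"].ravel()>3000]=np.nan
    return w.reshape(400,640,3)
def brass(c):
    h=cv2.cvtColor(c["pixels"],cv2.COLOR_BGR2HSV)
    return cv2.inRange(h,(10,120,90),(32,255,255))
E
cat > m1.py <<'E'
from h import *
for n in ["scene","side"]:
    c=shot(n); w=cloud(c); print(n)
    k,lab,st,ce=cv2.connectedComponentsWithStats(brass(c))
    for i in range(1,k):
        if st[i,4]>60:
            p=onplane(c,[ce[i]],16)[0]
            if 200<p[0]<1100 and abs(p[1])<700:
                m=lab==i; q=onplane(c,np.argwhere(m)[:,::-1],16)[:,:2].astype(np.float32)
                print("brass",ce[i].round(),st[i,4],p.round(1),cv2.minAreaRect(q), "z",np.nanmedian(w[m][:,2]).round(1),c["pixels"][m].mean(0).round())
    pk=cams and None
    # domes
    px={"scene":[(321,221),(353,250),(271,260),(312,287)],"side":[(285,168),(331,171),(275,209),(324,222)]}[n]
    for u,v in px:
        b=w[v-25:v+25,u-25:u+25].reshape(-1,3); o=w[v,u]
        b=b[np.linalg.norm(b-o,axis=1)<40]; b=b[(b[:,2]>16)]
        f=lambda a:np.linalg.norm(b-a,axis=1)-45
        r=least_squares(f,o-[0,0,40],loss="soft_l1"); print("dome",r.x.round(1),"top",(r.x[2]+45).round(1),len(b),np.abs(r.fun).mean().round(2))
    h=cv2.cvtColor(c["pixels"],cv2.COLOR_BGR2HSV)
    m=spotter.cut_out("mat",n)
    if m: 
        q=w[m[0]["pixels"]]; q=q[np.isfinite(q[:,0])&(q[:,2]<15)]; print("mat",cv2.minAreaRect(q[:,:2].astype(np.float32)),np.median(q,0).round(1))
    m=spotter.cut_out("scanner",n)
    if m:
        q=w[m[0]["pixels"]]; q=q[np.isfinite(q[:,0])]; q=q[q[:,2]>85]; print("barrel top",cv2.minAreaRect(q[:,:2].astype(np.float32)),q.max(0).round())
    m=spotter.cut_out("tin",n)
    if m:
        q=w[m[0]["pixels"]]; print("tin",np.nanmedian(q,0).round(1))
    for l in ["trigger_pad","grip_mid","scanner"]:
        r=spotter.pinpoint(l,n)
        if r:
            v,u=r[0]["point"][0]*400,r[0]["point"][1]*640; print(l,onplane(c,[(u,v)],70 if l!="scanner" else 0)[0].round(1),w[int(v),int(u)].round(1))
E
python3 m1.py
```

```text
scene
brass [362. 135.] 161 [353.9 496.3  16. ] ((353.8091125488281, 497.32550048828125), (71.54166412353516, 57.22222900390625), 2.8138420581817627) z 12.5 [ 94. 161. 232.]
brass [356. 162.] 142 [437.5 349.   16. ] ((437.0447998046875, 349.0046081542969), (58.52968215942383, 43.518028259277344), 51.68715286254883) z 15.1 [113. 189. 228.]
brass [361. 197.] 168 [553.1 218.7  16. ] ((552.5746459960938, 219.0856475830078), (47.861976623535156, 53.807823181152344), 40.33818817138672) z 15.4 [116. 196. 232.]
dome [523.9  70.  -11.9] top 33.1 305 1.2
dome [6.60e+02 3.79e+01 3.00e-01] top 45.3 538 1.18
dome [ 515.9 -119.5   -5.8] top 39.2 481 1.12
dome [ 654.  -117.     6.6] top 51.6 678 1.26
mat ((494.09765625, 293.41021728515625), (258.2210998535156, 264.5643615722656), 0.879854142665863) [509.9 282.9   1.2]
barrel top ((548.2264404296875, -317.5491943359375), (201.7208709716797, 175.7035675048828), 84.26107025146484) [ 644. -222.  108.]
tin [731.6 251.3  46.2]
trigger_pad [544.2 221.9  70. ] [496.4 292.2   1.7]
grip_mid [ 516.2 -304.8   70. ] [ 525.4 -310.3   84.7]
scanner [ 595.9 -316.4
[... 635 characters left out ...]
.408058166503906), 4.18049430847168) z 12.9 [ 47. 145. 229.]
dome [ 651.4 -117.2    5.7] top 50.7 406 1.6
dome [ 512.3 -117.3   -6.8] top 38.2 331 1.33
dome [ 6.567e+02  3.920e+01 -4.000e-01] top 44.6 454 1.24
dome [520.2  72.7 -12.5] top 32.5 394 1.13
mat ((491.7877197265625, 292.42974853515625), (252.1681671142578, 252.09075927734375), 1.2044082880020142) [497.1 312.9   0.7]
barrel top ((575.7098999023438, -325.4621276855469), (194.73486328125, 178.68865966796875), 27.3655948638916) [ 640. -217.  108.]
tin [713.6 285.   52. ]
trigger_pad [ 516.7 -262.2   70. ] [ 518.6 -268.6   67.8]
grip_mid [ 516.5 -296.7   70. ] [ 516.7 -290.    74.9]
scanner [ 599.5 -317.3    0. ] [ 588.9 -220.3   79. ]
```

```bash
cat >> h.py <<'E'
def plan(wps,g=None):
    """wps: list of (x,y,z,yaw_deg of tool x); print shares per call (<=150 mm per axis)"""
    T=T_tool(); p=T[:3,3].copy(); yaw=np.degrees(np.arctan2(T[1,0],T[0,0]))
    print("at",p.round(1),"yaw",yaw.round(1))
    for x,y,z,yw in wps:
        dy=(yw-yaw+180)%360-180; a=np.radians(yaw)
        d=np.array([x,y,z])-p; n=1
        while True:
            aa=a
            loc=lambda d,a:np.array([d[0]*np.cos(a)+d[1]*np.sin(a),d[0]*np.sin(a)-d[1]*np.cos(a),-d[2]])/150
            if max(abs(loc(d/n,a)).max(),abs(loc(d/n,np.radians(yw))).max())<=1: break
            n+=1
        for i in range(n):
            s=loc(d/n,a if i==0 else np.radians(yw))
            print("  ",s.round(4).tolist(),round(-dy/180,4) if i==0 else 0,"rows>=",int(np.ceil(max(np.linalg.norm(d/n)/50,abs(dy)/8.59 if i==0 else 0)))+1)
        p=np.array([x,y,z]); yaw=yw
E
python3 -c "
from h import *
plan([(430,-330,300,0),(590,-40,350,0),(490,270,330,0)])"
```

```text
at [ 152.7 -606.1  231.3] yaw 14.1
   [0.7475, -0.4443, -0.1527] 0.0786 rows>= 4
   [0.6163, -0.6135, -0.1527] 0 rows>= 4
   [0.6163, -0.6135, -0.1527] 0 rows>= 4
   [0.5333, -0.9667, -0.1667] 0.0 rows>= 5
   [0.5333, -0.9667, -0.1667] 0 rows>= 5
   [-0.2222, -0.6889, 0.0444] 0.0 rows>= 4
   [-0.2222, -0.6889, 0.0444] 0 rows>= 4
   [-0.2222, -0.6889, 0.0444] 0 rows>= 4
```

Request:
{"api": "jog_arm", "payload": {"commands": [[[0.747,-0.444,-0.153],0.0786,0],[[0.747,-0.444,-0.153],0.0786,0],[[0.747,-0.444,-0.153],0.0786,0],[[0.747,-0.444,-0.153],0.0786,0]]}}

```text
time: 2.2
tcp_pos: [247.9, -511.9, 255.4]
orientation: [0.0, 1.0, 0.002, 0.001]
contact_force: [-0.5, 0.4, -0.4]
width: 85.5
grip_force: 0.0
```

Request:
{"api": "jog_arm", "payload": {"commands": [[[0.616,-0.614,-0.153],0,0],[[0.616,-0.614,-0.153],0,0],[[0.616,-0.614,-0.153],0,0],[[0.616,-0.614,-0.153],0,0]]}}

```text
time: 2.6
tcp_pos: [339.8, -420.6, 278.3]
orientation: [0.0, 1.0, 0.002, 0.001]
contact_force: [-1.4, -0.1, -0.3]
width: 85.6
grip_force: 0.0
```

Request:
{"api": "jog_arm", "payload": {"commands": [[[0.616,-0.614,-0.153],0,0],[[0.616,-0.614,-0.153],0,0],[[0.616,-0.614,-0.153],0,0],[[0.616,-0.614,-0.153],0,0],[[0.616,-0.614,-0.153],0,0],[[0.616,-0.614,-0.153],0,0]]}}

```text
time: 3.2
tcp_pos: [428.7, -331.2, 299.5]
orientation: [0.0, 1.0, -0.001, -0.001]
contact_force: [0.1, 1.0, 0.4]
width: 85.1
grip_force: 0.0
```

```bash
cat > m2.py <<'E'
from h import *
import sys
t=sys.argv[1]
c=shot("wrist"); cv2.imwrite(f"pics/w{t}.png",c["pixels"]); w=cloud(c)
print(c["intrinsics"].tolist(),c["T_tool_cam"].round(3).tolist()); np.savez(f"pics/w{t}.npz",w=w,im=c["pixels"])
for l in ["trigger_pad","grip_mid","scanner","rest_a_top","tile_round","tile_hexagon","tile_oblong"]:
    for r in spotter.pinpoint(l,"wrist"):
        v,u=r["point"][0]*400,r["point"][1]*640; print(l,round(r["conf"],2),(int(u),int(v)),w[int(v),int(u)].round(1),onplane(c,[(u,v)],{"t":70,"g":70,"s":0,"r":40}[l[0]] if "tile" not in l else 2)[0].round(1))
E
python3 m2.py a
```

```text
[[309.70691628693146, 0.0, 319.12912030241057], [0.0, 309.70691628693146, 202.20797760741507], [0.0, 0.0, 1.0]] [[-0.001, 0.946, 0.325, 83.315], [1.0, 0.001, -0.0, 0.43], [-0.001, 0.325, -0.946, -144.114], [0.0, 0.0, 0.0, 1.0]]
trigger_pad 0.94 (270, 97) [ 516.1 -275.2   80.8] [ 516.1 -274.2   70. ]
grip_mid 0.62 (300, 97) [ 515.1 -310.4   86. ] [ 514.7 -310.6   70. ]
grip_mid 0.18 (73, 117) [520.8  72.5  35.3] [519.6  37.1  70. ]
scanner 0.93 (307, 39) [ 579.1 -319.3  104.9] [ 599.1 -316.3    0. ]
scanner 0.24 (30, 111) [551.4 221.2  17.2] [552.1 242.9  -0. ]
rest_a_top 0.66 (71, 116) [523.1  78.6  34.1] [521.8  71.1  40. ]
tile_round 0.61 (268, 97) [ 516.2 -273.1   82.1] [ 516.6 -261.4    2. ]
tile_round 0.58 (34, 113) [545.5 208.6  16.4] [545.5 223.8   2. ]
tile_hexagon 0.62 (46, 169) [433.1 197.2  12.5] [429.3 210.4   2. ]
tile_oblong 0.75 (12, 173) [433.6 324.8  18.7] [429.2 347.9   2. ]
tile_oblong 0.73 (24, 229) [301.7 338.8  14.2] [294.7 354.2   2. ]
tile_oblong 0.36 (17, 145) [490.  305.7   3.3] [487.8 306.9   2. ]
```

View pics/wa.png

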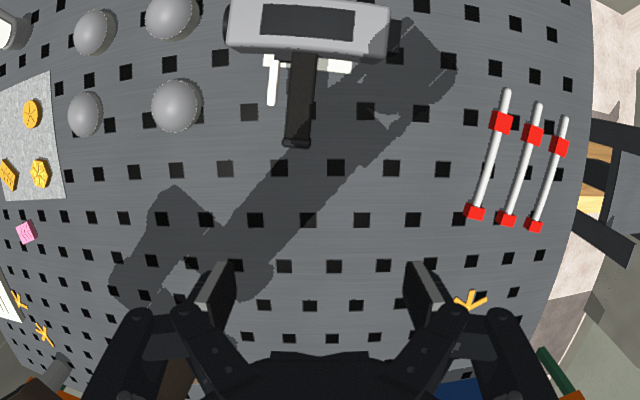

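The wrist view shows the scanner's black grip at (300,100), the white trigger bar at (271,80) and the domes at (175,105), (85,113), (172,15) and (93,30). The tiles are at the left.

```bash
python3 - <<'E'
from h import *
d=np.load("pics/wa.npz"); w=d["w"]; im=d["im"].astype(int)
P=w.reshape(-1,3); I=im.reshape(-1,3)
b=P[(I.max(1)<60)&(P[:,2]>78)&(P[:,2]<92)&(P[:,0]>440)&(P[:,0]<560)&(abs(P[:,1]+311)<25)]
print(len(b),cv2.minAreaRect(b[:,:2].astype(np.float32)),np.median(b,0))
t=P[(I.min(1)>170)&(P[:,2]>70)&(P[:,2]<90)&(P[:,0]>470)&(P[:,0]<580)&(P[:,1]>-300)&(P[:,1]<-250)]
print(len(t),cv2.minAreaRect(t[:,:2].astype(np.float32)),np.median(t,0),t.min(0),t.max(0))
t=P[(P[:,2]>98)&(P[:,2]<112)&(P[:,0]>540)&(P[:,0]<660)&(P[:,1]>-440)&(P[:,1]<-200)]
print(len(t),cv2.minAreaRect(t[:,:2].astype(np.float32)))
plan([(480,-40,350,0),(400,270,300,0)])
E
```

```text
2322 ((506.9743347167969, -307.09912109375), (42.32209777832031, 105.34590148925781), 89.53386688232422) [ 509.19258946 -310.23055465   86.32259563]
377 ((534.9334716796875, -278.147705078125), (9.713555335998535, 57.086177825927734), 84.74055480957031) [ 533.7392902  -278.19429126   82.08947362] [ 506.5467098  -285.17040017   76.17710585] [ 563.60986117 -271.54980656   84.94772404]
8199 ((599.5841064453125, -316.21685791015625), (185.94862365722656, 64.7871322631836), 84.0702896118164)
at [ 429.5 -330.3  300.1] yaw -0.0
   [0.1673, -0.9679, -0.1664] -0.0003 rows>= 4
   [0.1682, -0.9677, -0.1664] 0 rows>= 4
   [-0.1778, -0.6889, 0.1111] 0.0 rows>= 4
   [-0.1778, -0.6889, 0.1111] 0 rows>= 4
   [-0.1778, -0.6889, 0.1111] 0 rows>= 4
```

Request:
{"api": "jog_arm", "payload": {"commands": [[[0.168,-0.968,-0.166],0,0],[[0.168,-0.968,-0.166],0,0],[[0.168,-0.968,-0.166],0,0],[[0.168,-0.968,-0.166],0,0]]}}

```text
time: 4.0
tcp_pos: [456.3, -180.2, 326.6]
orientation: [-0.001, 1.0, 0.003, 0.002]
contact_force: [-0.3, -1.4, -0.3]
width: 85.3
grip_force: 0.0
```

Request:
{"api": "jog_arm", "payload": {"commands": [[[0.168,-0.968,-0.166],0,0],[[0.168,-0.968,-0.166],0,0],[[0.168,-0.968,-0.166],0,0],[[0.168,-0.968,-0.166],0,0],[[0.168,-0.968,-0.166],0,0],[[0.168,-0.968,-0.166],0,0],[[0.168,-0.968,-0.166],0,0]]}}

```text
time: 4.7
tcp_pos: [480.0, -41.1, 349.4]
orientation: [0.0, 1.0, -0.001, -0.0]
contact_force: [0.9, 0.9, -1.1]
width: 85.6
grip_force: 0.0
```

```bash
cat > dome.py <<'E'
from h import *
c=shot("wrist"); w=cloud(c); P=w.reshape(-1,3); print(T_tool()[:3,3].round(1))
cv2.imwrite("pics/wd.png",c["pixels"]); np.savez("pics/wd.npz",w=w,im=c["pixels"])
for n,x,y,t in [("a",522,71,34),("b",514,-118.5,40),("c",658,38.5,46),("d",653,-117,52)]:
    b=P[(np.hypot(P[:,0]-x,P[:,1]-y)<36)&(P[:,2]>t-19)]
    r=least_squares(lambda a:np.linalg.norm(b-a,axis=1)-45,[x,y,t-45],loss="soft_l1")
    r2=least_squares(lambda a:np.linalg.norm(b-[a[0],a[1],t-45],axis=1)-45,[x,y],loss="soft_l1")
    print(n,r.x.round(2),"top",(r.x[2]+45).round(2),r2.x.round(2),len(b),np.abs(r.fun).mean().round(2))
g=P[(abs(P[:,2]-2)<6)&(abs(P[:,1])<150)&(P[:,0]>400)&(P[:,0]<600)];print("table z",np.median(P[(abs(P[:,2])<8)&(abs(P[:,1]+25)<25)&(abs(P[:,0]-590)<30)][:,2]))
# silhouettes: onplane via spotter
E
python3 dome.py
```

```text
[480.  -41.1 349.4]
a [522.1   70.01  -9.78] top 35.22 [522.21  69.81] 1567 0.63
b [ 502.71 -116.63  381.31] top 426.31 [ 512.12 -118.16] 6453 89.23
c [658.59  37.08   2.38] top 47.38 [658.24  37.01] 1706 0.62
d [ 652.79 -118.18    8.55] top 53.55 [ 652.52 -117.7 ] 1768 0.63
table z 1.6057777676293767
```

Request:
{"api": "jog_arm", "payload": {"commands": [[[-0.178,-0.69,0.111],0,0],[[-0.178,-0.69,0.111],0,0],[[-0.178,-0.69,0.111],0,0]]}}

```text
time: 5.05
tcp_pos: [451.7, 66.2, 331.9]
orientation: [-0.001, 1.0, 0.001, -0.002]
contact_force: [0.1, 0.4, -0.1]
width: 85.5
grip_force: 0.0
```

Request:
{"api": "jog_arm", "payload": {"commands": [[[-0.178,-0.69,0.111],0,0],[[-0.178,-0.69,0.111],0,0],[[-0.178,-0.69,0.111],0,0]]}}

```text
time: 5.35
tcp_pos: [425.5, 169.8, 315.6]
orientation: [-0.001, 1.0, 0.001, -0.001]
contact_force: [1.1, -1.1, 0.2]
width: 85.2
grip_force: 0.0
```

Request:
{"api": "jog_arm", "payload": {"commands": [[[-0.178,-0.69,0.111],0,0],[[-0.178,-0.69,0.111],0,0],[[-0.178,-0.69,0.111],0,0],[[-0.178,-0.69,0.111],0,0],[[-0.178,-0.69,0.111],0,0]]}}

```text
time: 5.85
tcp_pos: [401.2, 269.4, 300.1]
orientation: [0.001, 1.0, -0.001, 0.0]
contact_force: [0.2, -0.8, -0.2]
width: 85.2
grip_force: 0.0
```

```bash
cat > tiles.py <<'E'
from h import *
import sys
def tiles(tag="t",save=True):
    c=shot("wrist"); w=cloud(c)
    if save: cv2.imwrite(f"pics/w{tag}.png",c["pixels"])
    m=brass(c); m=cv2.morphologyEx(m,cv2.MORPH_CLOSE,np.ones((5,5)))
    k,lab,st,ce=cv2.connectedComponentsWithStats(m); out=[]
    for i in range(1,k):
        if st[i,4]<300: continue
        mm=lab==i; z=np.nanmedian(w[mm][:,2])
        ct,_=cv2.findContours(mm.astype(np.uint8),cv2.RETR_EXTERNAL,cv2.CHAIN_APPROX_NONE)
        ct=max(ct,key=cv2.contourArea)[:,0]
        Q=w[mm]; Q=Q[np.isfinite(Q[:,0])]; top=Q[Q[:,2]>z-5]
        q=top[:,:2].astype(np.float32); hull=cv2.convexHull(q)[:,0]
        A=cv2.contourArea(hull); M=cv2.moments(hull); ctr=(M["m10"]/M["m00"],M["m01"]/M["m00"])
        print("px",ce[i].round(),st[i,4],"z",z.round(1),"hull ctr",np.round(ctr,1),"A",round(A),"rect",np.round(cv2.minAreaRect(hull)[0],1),np.round(cv2.minAreaRect(hull)[1],1),round(cv2.minAreaRect(hull)[2],1),"circ",np.round(cv2.minEnclosingCircle(hull)[0],1),round(cv2.minEnclosingCircle(hull)[1],1))
        out.append((z,hull))
    return out,c,w
if __name__=="__main__": print(T_tool()[:3,3].round(1)); tiles(sys.argv[1])
E
python3 tiles.py t1
```

```text
[401.2 269.4 300.1]
px [351.  57.] 1260 z 17.8 hull ctr [545.3 225.2] A 2336 rect [544.9 225. ] [53.9 54.5] 1.4 circ [545.2 225.1] 27.9
px [257. 140.] 1407 z 17.5 hull ctr [429.7 356.4] A 2812 rect [429.7 356.5] [63.8 44.7] 52.0 circ [430.1 355.6] 37.7
px [352. 142.] 1297 z 17.6 hull ctr [425.9 221.9] A 2485 rect [425.9 221.8] [59.5 54.2] 77.2 circ [425.8 221.4] 30.3
px [170. 198.] 999 z 15.2 hull ctr [344.9 505.5] A 2865 rect [345.  505.7] [64.5 45.7] 4.9 circ [344.6 505. ] 37.8
```

View pics/wt1.png

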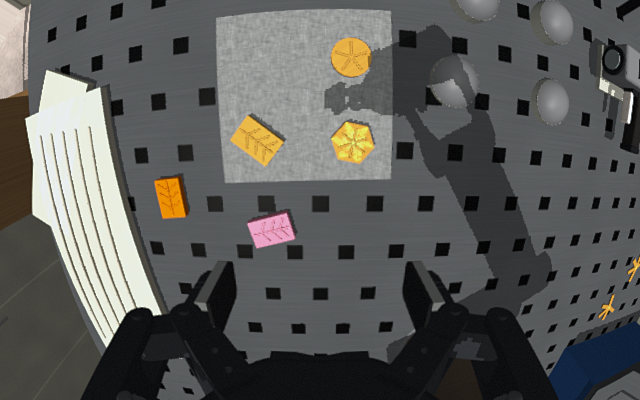

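The wrist view shows the round tile at (351,57), the hexagon at (352,142) and the oblong at (257,140), all on the mat. The orange and pink look-alikes are off it at (170,197) and (271,230).

```bash
python3 -c "
from h import *
plan([(425.9,221.9,110,17.2)])"
```

```text
at [401.3 269.3 300.2] yaw -0.1
   [0.0823, 0.1577, 0.6341] -0.0962 rows>= 4
   [0.0316, 0.1751, 0.6341] 0 rows>= 3
```

Request:
{"api": "jog_arm", "payload": {"commands": [[[0.082,0.158,0.634],-0.096,0.36],[[0.082,0.158,0.634],-0.096,0.36],[[0.082,0.158,0.634],-0.096,0.36],[[0.082,0.158,0.634],-0.096,0.36]], "grip_force": 40}}

```text
time: 6.3
tcp_pos: [412.9, 245.9, 205.0]
orientation: [0.0, 0.989, 0.147, -0.001]
contact_force: [0.3, -0.2, 0.8]
width: 54.9
grip_force: 0.0
```

Request:
{"api": "jog_arm", "payload": {"commands": [[[0.032,0.175,0.634],0,0.36],[[0.032,0.175,0.634],0,0.36],[[0.032,0.175,0.634],0,0.36],[[0.032,0.175,0.634],0,0.36],[[0.032,0.175,0.634],0,0.36],[[0.032,0.175,0.634],0,0.36]]}}

```text
time: 6.9
tcp_pos: [427.6, 225.3, 113.2]
orientation: [-0.001, 0.989, 0.15, 0.003]
contact_force: [-0.3, 0.0, 0.1]
width: 54.5
grip_force: 0.0
```

```bash
cat > tips.py <<'E'
from h import *
from tiles import tiles
o,c,w=tiles("tip"); T=T_tool(); print(T[:3,3].round(1)); s=ctrl.get_state(); print("width",s["width"])
t=(w.reshape(-1,3)-T[:3,3])@T[:3,:3]
b=t[(abs(t[:,1])<70)&(abs(t[:,1])>15)&(abs(t[:,0])<14)&(t[:,2]>-60)&(t[:,2]<30)]
for sg in (1,-1):
    q=b[b[:,1]*sg>0]; 
    if len(q): print(sg,len(q),"zmax",np.percentile(q[:,2],[50,90,97,99,100]).round(1),"inner y",np.percentile(abs(q[:,1]),[0,1,5,50]).round(1))
E
python3 tips.py; python3 -c "
from h import *
plan([(425.9,221.9,20,17.2)])"
```

```text
px [364.  65.] 3883 z 17.7 hull ctr [545.1 225.3] A 2355 rect [545.1 225. ] [54.5 54.6] 18.3 circ [544.9 225.3] 27.9
px [173. 158.] 3316 z 17.5 hull ctr [429.4 356.7] A 2851 rect [429.4 356.8] [64.2 45. ] 51.4 circ [429.1 356.9] 38.2
px [ 56. 197.] 1422 z 15.2 hull ctr [344.2 505.5] A 2979 rect [344.1 505.6] [65.6 46.2] 5.2 circ [344.2 506.1] 38.7
px [322. 206.] 3497 z 17.6 hull ctr [425.7 222.2] A 2508 rect [425.8 222.4] [60.6 53.9] 19.3 circ [425.9 222.2] 30.7
px [ 67. 349.] 327 z 5.2 hull ctr [ 58.9 541.5] A 3665 rect [ 62.1 538.6] [66.5 66.1] 3.6 circ [ 58.6 542.3] 40.4
[427.  225.  112.7]
width 54.46344985375749
1 3527 zmax [-45.5 -18.7 -11.6  -8.5  -5.3] inner y [25.2 27.  27.3 33.5]
-1 3521 zmax [-45.8 -18.6 -11.9  -8.8  -5.4] inner y [24.9 26.8 27.  33.2]
at [427.  225.  112.7] yaw 17.3
   [-0.0134, 0.0176, 0.618] 0.0005 rows>= 3
```

View pics/wtip.png

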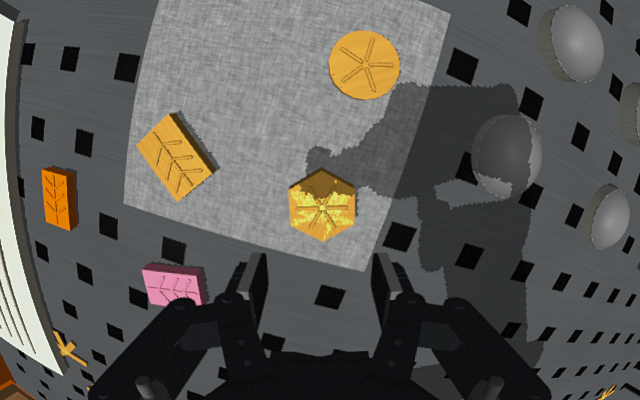

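The hexagon sits at (322,206), ahead of the half-closed fingers. The other tiles are unmoved, and the fingertips lie about 5 mm behind the TCP at this width.

```bash
python3 -c "
from h import *
for i in range(3):
  print(ctrl.get_state()['tcp_pos'],ctrl.get_state()['joint_vel'].round(3)); cams.camera('wrist')
plan([(425.8,222.1,30,18),(425.8,222.1,-.5,18)])"
```

```text
[427.03297824 225.01490938 112.70566872] [-0.003  0.008  0.018 -0.002 -0.003 -0.003]
[426.54859838 224.77496604 112.18823539] [-0.002  0.012  0.015  0.001 -0.004 -0.003]
[426.0748675  224.50216925 111.65126127] [-0.001  0.01   0.011  0.    -0.003 -0.002]
at [425.7 224.3 111.2] yaw 17.3
   [-0.0036, 0.0141, 0.5411] -0.0039 rows>= 3
   [0.0, 0.0, 0.2033] 0.0 rows>= 2
```

Request:
{"api": "jog_arm", "payload": {"commands": [[[0,0,0.53],-0.004,0],[[0,0,0.53],-0.004,0],[[0,0,0.53],-0.004,0],[[0,0,0.53],-0.004,0],[[0,0,0.53],-0.004,0],[[0,0,0.53],-0.004,0],[[0,0,0.53],-0.004,0],[[0,0,0.53],-0.004,0],[[0,0,0.53],-0.004,0],[[0,0,0.53],-0.004,0]]}}

```text
time: 8.1
tcp_pos: [425.0, 223.7, 30.5]
orientation: [-0.0, 0.988, 0.156, 0.0]
contact_force: [-0.4, 0.2, -0.3]
width: 85.4
grip_force: 0.0
```

```bash
python3 -c "
from h import *
plan([(425.8,222.1,-.5,18)])"
```

```text
at [425.  223.7  30.5] yaw 18.0
   [0.002, 0.0115, 0.2064] -0.0 rows>= 2
```

Request:
{"api": "jog_arm", "payload": {"commands": [[[0.002,0.011,0.1],0,0],[[0.002,0.011,0.206],0,0],[[0.002,0.011,0.206],0,0],[[0.002,0.011,0.206],0,0],[[0.002,0.011,0.206],0,0],[[0.002,0.011,0.206],0,0],[[0.002,0.011,0.206],0,0],[[0.002,0.011,0.206],0,0],[[0.002,0.011,0.206],0,0],[[0.002,0.011,0.206],0,0]]}}

```text
time: 9.1
tcp_pos: [425.8, 222.2, -0.5]
orientation: [-0.0, 0.988, 0.156, 0.0]
contact_force: [-0.5, -0.7, 0.8]
width: 85.4
grip_force: 0.0
```

Request:
{"api": "jog_arm", "payload": {"commands": [[[0,0,0],0,0.6],[[0,0,0],0,0.6],[[0,0,0],0,0.6],[[0,0,0],0,0.6],[[0,0,0],0,0.6],[[0,0,0],0,0.6]]}}

```text
time: 9.7
tcp_pos: [425.8, 222.3, -0.4]
orientation: [-0.0, 0.988, 0.156, 0.0]
contact_force: [-0.8, 0.9, 5.0]
width: 53.0
grip_force: 43.3
```

Request:
{"api": "jog_arm", "payload": {"commands": [[[0,0,-0.2],0,0.6],[[0,0,-0.5],0,0.6],[[0,0,-0.73],0,0.6],[[0,0,-0.73],0,0.6],[[0,0,-0.73],0,0.6],[[0,0,-0.73],0,0.6],[[0,0,-0.73],0,0.6]]}}

```text
time: 10.4
tcp_pos: [423.7, 221.2, 106.5]
orientation: [0.001, 0.988, 0.156, -0.002]
contact_force: [-0.1, 0.4, -2.9]
width: 52.6
grip_force: 44.6
```

```bash
cat > held.py <<'E'
from h import *
import sys
def held(tag):
    c=shot("wrist"); w=cloud(c); T=T_tool(); cv2.imwrite(f"pics/h{tag}.png",c["pixels"]); np.savez(f"pics/h{tag}.npz",w=w,im=c["pixels"],T=T)
    t=(w.reshape(-1,3)-T[:3,3])@T[:3,:3]
    m=(brass(c).ravel()>0)&(abs(t[:,0])<45)&(abs(t[:,1])<45)&(t[:,2]>-35)&(t[:,2]<15)
    q=t[m]; z=np.nanmedian(q[:,2]); 
    A=np.c_[q[:,:2],np.ones(len(q))]; top=abs(q[:,2]-z)<4; pl=np.linalg.lstsq(A[top],q[top,2],rcond=None)[0]
    h=cv2.convexHull(q[top][:,:2].astype(np.float32))[:,0]; M=cv2.moments(h)
    print("held n",len(q),"top z",z.round(1),"tilt deg",np.degrees(pl[:2]).round(1),"ctr",round(M["m10"]/M["m00"],2),round(M["m01"]/M["m00"],2),"rect",np.round(cv2.minAreaRect(h)[0],1),np.round(cv2.minAreaRect(h)[1],1),round(cv2.minAreaRect(h)[2],1),"x",h[:,0].min(),h[:,0].max(),"y",h[:,1].min(),h[:,1].max())
if __name__=="__main__": held(sys.argv[1])
E
python3 held.py 1; python3 -c "
from h import *
plan([(652.7,-118,110,18)])"
```

```text
held n 8758 top z -17.6 tilt deg [ 0.  -0.1] ctr -0.69 0.24 rect [-0.4 -0.1] [62.3 54.4] 0.2 x -31.549002 30.783339 y -27.256714 27.180738
at [424.  221.4 106.7] yaw 18.0
   [0.2505, 0.8743, -0.0072] -0.0 rows>= 4
   [0.2504, 0.8743, -0.0072] 0 rows>= 4
   [0.2504, 0.8743, -0.0072] 0 rows>= 4
```

View pics/h1.png

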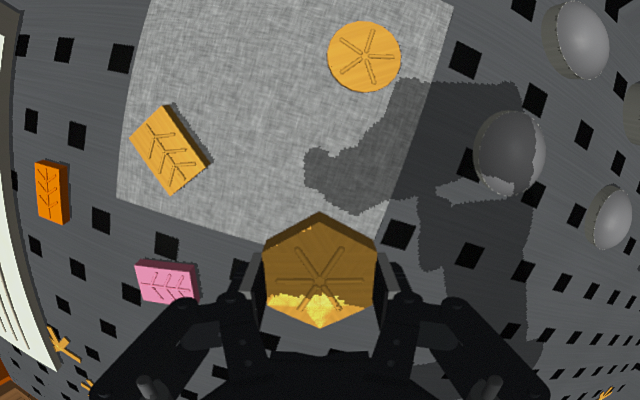

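Hexagon held level, centred at (320,280) between the fingers.

```bash
cat > dome.py <<'E'
from h import *
import sys
D={"a":(522.2,70,34),"b":(513,-119,40),"c":(658.4,37.2,46),"d":(652.7,-118,52)}
c=shot("wrist"); w=cloud(c); P=w.reshape(-1,3); print(T_tool()[:3,3].round(1))
h=cv2.cvtColor(c["pixels"],cv2.COLOR_BGR2HSV).reshape(-1,3)
for n in sys.argv[1]:
    x,y,t=D[n]
    b=P[(np.hypot(P[:,0]-x,P[:,1]-y)<34)&(P[:,2]>t-16)&(P[:,2]<t+6)&(h[:,1]<60)&(h[:,2]>70)]
    f=lambda a:np.linalg.norm(b-a,axis=1)-45
    r=least_squares(f,[x,y,t-45],loss="soft_l1")
    print(n,r.x.round(2),"top",(r.x[2]+45).round(2),len(b),np.abs(r.fun).mean().round(2))
E
python3 -c "
from h import *
plan([(557.6,-149,115,18)])"
```

```text
at [424.  221.4 106.7] yaw 18.0
   [0.0282, 0.8745, -0.0183] -0.0 rows>= 4
   [0.0281, 0.8745, -0.0183] 0 rows>= 4
   [0.0281, 0.8745, -0.0183] 0 rows>= 4
```

Request:
{"api": "jog_arm", "payload": {"commands": [[[0.028,0.874,-0.018],0,0.6],[[0.028,0.874,-0.018],0,0.6],[[0.028,0.874,-0.018],0,0.6],[[0.028,0.874,-0.018],0,0.6],[[0.028,0.874,-0.018],0,0.6]]}}

```text
time: 10.95
tcp_pos: [469.5, 98.2, 110.5]
orientation: [-0.0, 0.988, 0.155, -0.001]
contact_force: [0.0, 0.7, -3.1]
width: 52.9
grip_force: 44.7
```

Request:
{"api": "jog_arm", "payload": {"commands": [[[0.028,0.874,-0.018],0,0.6],[[0.028,0.874,-0.018],0,0.6],[[0.028,0.874,-0.018],0,0.6],[[0.028,0.874,-0.018],0,0.6],[[0.028,0.874,-0.018],0,0.6]]}}

```text
time: 11.45
tcp_pos: [513.9, -23.8, 113.4]
orientation: [-0.001, 0.988, 0.156, -0.001]
contact_force: [-0.7, -0.0, -2.9]
width: 53.1
grip_force: 44.7
```

Request:
{"api": "jog_arm", "payload": {"commands": [[[0.028,0.874,-0.018],0,0.6],[[0.028,0.874,-0.018],0,0.6],[[0.028,0.874,-0.018],0,0.6],[[0.028,0.874,-0.018],0,0.6],[[0.028,0.874,-0.018],0,0.6],[[0.028,0.874,-0.018],0,0.6],[[0.028,0.874,-0.018],0,0.6],[[0.028,0.874,-0.018],0,0.6]]}}

```text
time: 12.25
tcp_pos: [558.7, -146.6, 116.8]
orientation: [-0.0, 0.988, 0.157, -0.0]
contact_force: [-0.6, 0.5, -3.1]
width: 52.9
grip_force: 44.7
```

```bash
python3 dome.py cdab; python3 held.py 2; python3 -c "
from h import *
plan([(653.0,-118,80,18)])"
```

```text
[ 558.9 -146.8  116.9]
c [658.53  37.49   2.28] top 47.28 3845 0.58
d [ 652.56 -117.93    8.38] top 53.38 7001 0.47
a [521.81  70.22  -9.89] top 35.11 2613 0.53
b [ 513.59 -120.04   -3.56] top 41.44 2000 0.46
held n 9457 top z -17.7 tilt deg [ 0.2 -0.1] ctr -0.45 -0.19 rect [-0.2 -0.4] [62.2 54.5] 0.1 x -31.259136 30.922354 y -27.61523 26.86294
at [ 559.  -147.2  117. ] yaw 18.1
   [0.6559, 0.0092, 0.2467] 0.0003 rows>= 4
```

Request:
{"api": "jog_arm", "payload": {"commands": [[[0.656,0.009,0.05],0,0.6],[[0.656,0.009,0.247],0,0.6],[[0.656,0.009,0.247],0,0.6],[[0.656,0.009,0.247],0,0.6],[[0.656,0.009,0.247],0,0.6],[[0.656,0.009,0.247],0,0.6],[[0.656,0.009,0.247],0,0.6],[[0.656,0.009,0.247],0,0.6],[[0.656,0.009,0.247],0,0.6],[[0.656,0.009,0.247],0,0.6]]}}

```text
time: 13.35
tcp_pos: [653.1, -119.1, 80.4]
orientation: [0.0, 0.988, 0.156, 0.0]
contact_force: [-1.6, -0.2, -2.4]
width: 52.6
grip_force: 44.7
```

```bash
python3 -c "
from h import *
cams.camera('side');cams.camera('side')
plan([(653.0,-117.9,53,18)])"
```

```text
at [ 653.2 -119.    80.1] yaw 18.0
   [0.0013, -0.0074, 0.1808] -0.0001 rows>= 2
```

Request:
{"api": "jog_arm", "payload": {"commands": [[[0.001,-0.007,0.1],0,0.6],[[0.001,-0.007,0.181],0,0.6],[[0.001,-0.007,0.181],0,0.6],[[0.001,-0.007,0.181],0,0.6],[[0.001,-0.007,0.181],0,0.6],[[0.001,-0.007,0.181],0,0.6],[[0.001,-0.007,0.181],0,0.6],[[0.001,-0.007,0.181],0,0.6],[[0.001,-0.007,0.181],0,0.6]]}}

```text
time: 14.35
tcp_pos: [653.1, -117.9, 53.0]
orientation: [0.0, 0.988, 0.156, 0.0]
contact_force: [-0.4, -0.2, -3.5]
width: 52.6
grip_force: 50.4
```

Request:
{"api": "jog_arm", "payload": {"commands": [[[0,0,0.007],0,0.6],[[0,0,0.014],0,0.6],[[0,0,0.014],0,0.6],[[0,0,0.014],0,0.6],[[0,0,0.014],0,0.6]]}}

```text
time: 14.85
tcp_pos: [653.0, -117.9, 50.6]
orientation: [-0.0, 0.988, 0.156, -0.0]
contact_force: [-0.7, -0.6, -3.4]
width: 52.7
grip_force: 50.4
```

Request:
{"api": "jog_arm", "payload": {"commands": [[[0,0,0.005],0,0.6],[[0,0,0.005],0,0.6],[[0,0,0.005],0,0.6],[[0,0,0.005],0,0.6],[[0,0,0.005],0,0.6]]}}

```text
time: 15.35
tcp_pos: [653.0, -117.9, 50.0]
orientation: [0.0, 0.988, 0.156, 0.0]
contact_force: [0.6, 0.2, -3.3]
width: 52.9
grip_force: 50.4
```

Request:
{"api": "jog_arm", "payload": {"commands": [[[0,0,0.004],0,0.6],[[0,0,0.004],0,0.6],[[0,0,0.004],0,0.6],[[0,0,0.004],0,0.6]]}}

```text
time: 15.75
tcp_pos: [653.2, -117.9, 49.7]
orientation: [0.0, 0.988, 0.156, 0.0]
contact_force: [-0.3, -0.6, 0.5]
width: 53.0
grip_force: 50.8
```

Request:
{"api": "jog_arm", "payload": {"commands": [[[0,0,0.003],0,0.6],[[0,0,0.003],0,0.6],[[0,0,0.003],0,0.6],[[0,0,0.003],0,0.6]]}}

```text
time: 16.15
tcp_pos: [653.2, -117.9, 49.5]
orientation: [0.0, 0.988, 0.156, 0.0]
contact_force: [-2.5, 0.7, 5.4]
width: 52.8
grip_force: 51.4
```

Request:
{"api": "jog_arm", "payload": {"commands": [[[0,0,-0.002],0,0.6],[[0,0,-0.002],0,0.6],[[0,0,-0.002],0,0.6],[[0,0,-0.002],0,0.33],[[0,0,-0.002],0,0.3],[[0,0,-0.002],0,0.2],[[0,0,-0.002],0,0],[[0,0,-0.002],0,0],[[0,0,-0.002],0,0],[[0,0,-0.002],0,0]], "grip_force": 20}}

```text
time: 17.15
tcp_pos: [653.1, -117.9, 49.1]
orientation: [0.0, 0.988, 0.156, 0.0]
contact_force: [-0.3, 1.0, 0.8]
width: 85.4
grip_force: 0.0
```

Request:
{"api": "jog_arm", "payload": {"commands": [[[0,0,-0.1],0,0],[[0,0,-0.3],0,0],[[0,0,-0.5],0,0],[[0,0,-0.5],0,0],[[0,0,-0.5],0,0],[[0,0,-0.5],0,0]]}}

```text
time: 17.75
tcp_pos: [652.2, -117.7, 123.7]
orientation: [-0.0, 0.988, 0.156, -0.001]
contact_force: [-0.9, 0.6, -0.5]
width: 85.1
grip_force: 0.0
```

```bash
cat > bal.py <<'E'
from h import *
import sys
c=shot("wrist"); w=cloud(c); np.savez("pics/bal.npz",w=w,im=c["pixels"]); cv2.imwrite(f"pics/b{sys.argv[1]}.png",c["pixels"])
k,lab,st,ce=cv2.connectedComponentsWithStats(cv2.morphologyEx(brass(c),cv2.MORPH_CLOSE,np.ones((5,5))))
for i in range(1,k):
    if st[i,4]<300: continue
    q=w[lab==i]; q=q[np.isfinite(q[:,0])]; m=np.median(q,0)
    if not(250<m[0]<800 and -200<m[1]<560): continue
    t=abs(q[:,2]-m[2])<6; q=q[t]; A=np.c_[q[:,:2]-m[:2],np.ones(len(q))]
    for _ in range(3):
        pl=np.linalg.lstsq(A,q[:,2],rcond=None)[0]; r=abs(A@pl-q[:,2]); A=A[r<2]; q=q[r<2]
    h=cv2.convexHull(q[:,:2].astype(np.float32))[:,0]; M=cv2.moments(h); rr=cv2.minAreaRect(h)
    print("px",ce[i].astype(int),"n",len(q),"z",pl[2].round(1),"slope deg",np.degrees(pl[:2]).round(1),"ctr",np.round([M["m10"]/M["m00"],M["m01"]/M["m00"]],1),"rect",np.round(rr[0],1),np.round(rr[1],1),round(rr[2],1))
E
python3 bal.py 1;  python3 -c "
from h import *
plan([(545.2,225.2,130,18),(545.2,225.2,30,18),(545.2,225.2,-.5,18)])"
```

```text
px [ 29 195] n 765 z 17.1 slope deg [-0.1  0.2] ctr [546.1 224.4] rect [546.2 224.2] [53.9 53.9] 27.5
px [319 217] n 4684 z 67.4 slope deg [-0.7  0.6] ctr [ 653.2 -118.3] rect [ 653.5 -118.3] [62.  54.1] 17.5
at [ 651.9 -117.6  123. ] yaw 18.0
   [0.0098, -0.7977, -0.0155] -0.0 rows>= 4
   [0.0099, -0.7977, -0.0155] 0 rows>= 4
   [0.0099, -0.7977, -0.0155] 0 rows>= 4
   [0.0, 0.0, 0.6667] 0.0 rows>= 3
   [0.0, 0.0, 0.2033] 0.0 rows>= 2
```

Request:
{"api": "jog_arm", "payload": {"commands": [[[0.01,-0.798,-0.015],0,0],[[0.01,-0.798,-0.015],0,0],[[0.01,-0.798,-0.015],0,0],[[0.01,-0.798,-0.015],0,0]]}}

```text
time: 18.2
tcp_pos: [615.4, -0.8, 125.0]
orientation: [-0.001, 0.987, 0.158, -0.002]
contact_force: [0.2, -0.4, 0.1]
width: 85.0
grip_force: 0.0
```

Request:
{"api": "jog_arm", "payload": {"commands": [[[0.01,-0.798,-0.015],0,0],[[0.01,-0.798,-0.015],0,0],[[0.01,-0.798,-0.015],0,0],[[0.01,-0.798,-0.015],0,0]]}}

```text
time: 18.6
tcp_pos: [581.2, 112.2, 128.1]
orientation: [0.0, 0.987, 0.158, -0.001]
contact_force: [0.0, 0.4, 0.2]
width: 85.4
grip_force: 0.0
```

Request:
{"api": "jog_arm", "payload": {"commands": [[[0.01,-0.798,-0.015],0,0],[[0.01,-0.798,-0.015],0,0],[[0.01,-0.798,-0.015],0,0],[[0.01,-0.798,-0.015],0,0],[[0.01,-0.798,-0.015],0,0],[[0.01,-0.798,-0.015],0,0],[[0.01,-0.798,-0.015],0,0],[[0.01,-0.798,-0.015],0,0]]}}

```text
time: 19.4
tcp_pos: [546.9, 223.8, 130.8]
orientation: [0.0, 0.988, 0.155, -0.0]
contact_force: [-0.0, -0.4, -0.3]
width: 85.9
grip_force: 0.0
```

```bash
python3 bal.py 2;  python3 -c "
from h import *
plan([(545.2,225.2,30,18)])"
```

```text
px [316 196] n 2866 z 17.6 slope deg [-0.  -0.1] ctr [545.6 225.3] rect [545.9 225.3] [54.4 54.1] 58.4
px [629 216] n 717 z 67.9 slope deg [-0.7  0.7] ctr [ 650.7 -116.3] rect [ 648.3 -114.4] [57.1 49.8] 46.4
px [164 260] n 1816 z 17.4 slope deg [-0.1 -0.1] ctr [429.8 356.7] rect [429.9 356.7] [63.8 45.9] 51.5
px [ 68 273] n 837 z 15.2 slope deg [ 0.1 -0. ] ctr [345.  505.7] rect [344.6 505.9] [65.7 46.4] 4.0
at [546.8 224.  130.9] yaw 17.9
   [-0.0077, -0.0106, 0.6726] -0.0005 rows>= 4
```

Request:
{"api": "jog_arm", "payload": {"commands": [[[-0.006,-0.011,0.3],0,0],[[-0.006,-0.011,0.6],0,0],[[-0.006,-0.011,0.673],0,0],[[-0.006,-0.011,0.673],0,0],[[-0.006,-0.011,0.673],0,0],[[-0.006,-0.011,0.673],0,0],[[-0.006,-0.011,0.673],0,0],[[-0.006,-0.011,0.673],0,0],[[-0.006,-0.011,0.673],0,0],[[-0.006,-0.011,0.673],0,0]]}}

```text
time: 20.45
tcp_pos: [545.2, 226.4, 30.4]
orientation: [-0.0, 0.988, 0.156, 0.0]
contact_force: [0.0, 0.8, 0.6]
width: 85.7
grip_force: 0.0
```

```bash
 python3 -c "
from h import *
plan([(545.4,225.2,-.2,18)])"
```

```text
at [545.2 226.4  30.4] yaw 18.0
   [-0.0013, 0.0082, 0.2042] -0.0 rows>= 2
```

Request:
{"api": "jog_arm", "payload": {"commands": [[[-0.001,0.008,0.1],0,0],[[-0.001,0.008,0.204],0,0],[[-0.001,0.008,0.204],0,0],[[-0.001,0.008,0.204],0,0],[[-0.001,0.008,0.204],0,0],[[-0.001,0.008,0.204],0,0],[[-0.001,0.008,0.204],0,0],[[-0.001,0.008,0.204],0,0],[[-0.001,0.008,0.204],0,0]], "grip_force": 45}}

```text
time: 21.35
tcp_pos: [545.4, 225.2, -0.3]
orientation: [-0.0, 0.988, 0.156, 0.0]
contact_force: [0.4, -0.4, -1.0]
width: 85.4
grip_force: 0.0
```

Request:
{"api": "jog_arm", "payload": {"commands": [[[0,0,0],0,0.6],[[0,0,0],0,0.6],[[0,0,0],0,0.6],[[0,0,0],0,0.6],[[0,0,0],0,0.6],[[0,0,0],0,0.6]]}}

```text
time: 21.95
tcp_pos: [545.5, 225.5, -0.1]
orientation: [-0.0, 0.988, 0.156, 0.0]
contact_force: [-0.6, 1.2, 5.2]
width: 54.2
grip_force: 48.1
```

Request:
{"api": "jog_arm", "payload": {"commands": [[[0,0,-0.2],0,0.6],[[0,0,-0.5],0,0.6],[[0,0,-0.75],0,0.6],[[0,0,-0.75],0,0.6],[[0,0,-0.75],0,0.6],[[0,0,-0.75],0,0.6],[[0,0,-0.75],0,0.6],[[0,0,-0.75],0,0.6],[[0,0,-0.75],0,0.6]]}}

```text
time: 22.85
tcp_pos: [544.4, 224.9, 110.5]
orientation: [0.0, 0.988, 0.156, -0.001]
contact_force: [-0.4, -0.5, -2.9]
width: 54.0
grip_force: 49.1
```

```bash
python3 held.py 3; python3 -c "
from h import *
plan([(658.5,37.4,112,18)])"
```

```text
held n 8294 top z -17.2 tilt deg [-0.  -0.1] ctr -0.23 0.29 rect [-0.1  0.3] [55.5 54.9] 17.6 x -28.7681 27.591103 y -26.676294 27.461824
at [544.7 225.  110.9] yaw 18.0
   [0.1676, 0.7118, -0.0037] -0.0 rows>= 4
   [0.1675, 0.7118, -0.0037] 0 rows>= 4
```

Request:
{"api": "jog_arm", "payload": {"commands": [[[0.168,0.712,-0.004],0,0.6],[[0.168,0.712,-0.004],0,0.6],[[0.168,0.712,-0.004],0,0.6],[[0.168,0.712,-0.004],0,0.6]]}}

```text
time: 23.3
tcp_pos: [603.3, 129.5, 112.4]
orientation: [0.0, 0.988, 0.155, 0.0]
contact_force: [0.6, 0.7, -2.2]
width: 54.1
grip_force: 49.1
```

Request:
{"api": "jog_arm", "payload": {"commands": [[[0.168,0.712,-0.004],0,0.6],[[0.168,0.712,-0.004],0,0.6],[[0.168,0.712,-0.004],0,0.6],[[0.168,0.712,-0.004],0,0.6],[[0.168,0.712,-0.004],0,0.6],[[0.168,0.712,-0.004],0,0.6],[[0.168,0.712,-0.004],0,0.6],[[0.168,0.712,-0.004],0,0.6],[[0.168,0.712,-0.004],0,0.6],[[0.168,0.712,-0.004],0,0.6]]}}

```text
time: 24.3
tcp_pos: [659.1, 37.9, 113.2]
orientation: [-0.0, 0.988, 0.157, 0.0]
contact_force: [-0.3, -0.6, -1.4]
width: 54.2
grip_force: 49.3
```

```bash
python3 held.py 4; python3 -c "
from h import *
plan([(658.8,37.5,55,18)])"
```

```text
held n 8397 top z -17.5 tilt deg [ 0. -0.] ctr 0.15 0.12 rect [0.2 0.1] [54.2 55.6] 88.2 x -27.745914 28.065437 y -27.01759 27.133974
at [659.1  37.8 113.1] yaw 18.0
   [-0.0024, 0.0012, 0.3875] 0.0 rows>= 3
```

Request:
{"api": "jog_arm", "payload": {"commands": [[[-0.004,0.001,0.2],0,0.6],[[-0.004,0.001,0.387],0,0.6],[[-0.004,0.001,0.387],0,0.6],[[-0.004,0.001,0.387],0,0.6],[[-0.004,0.001,0.387],0,0.6],[[-0.004,0.001,0.387],0,0.6],[[-0.004,0.001,0.387],0,0.6],[[-0.004,0.001,0.387],0,0.6],[[-0.004,0.001,0.387],0,0.6],[[-0.004,0.001,0.387],0,0.6]]}}

```text
time: 25.35
tcp_pos: [658.7, 37.2, 55.2]
orientation: [0.0, 0.988, 0.156, 0.0]
contact_force: [0.4, 0.7, -3.3]
width: 54.1
grip_force: 49.2
```

```bash
python3 -c "
from h import *
plan([(658.5,37.4,45,18)])"
```

```text
at [658.7  37.2  55.2] yaw 18.0
   [-0.0006, -0.0013, 0.0679] -0.0001 rows>= 2
```

Request:
{"api": "jog_arm", "payload": {"commands": [[[-0.001,-0.001,0.034],0,0.6],[[-0.001,-0.001,0.068],0,0.6],[[-0.001,-0.001,0.068],0,0.6],[[-0.001,-0.001,0.068],0,0.6],[[-0.001,-0.001,0.068],0,0.6],[[-0.001,-0.001,0.068],0,0.6],[[-0.001,-0.001,0.068],0,0.6]]}}

```text
time: 26.05
tcp_pos: [658.4, 37.3, 44.8]
orientation: [-0.0, 0.988, 0.156, -0.0]
contact_force: [-0.7, -0.7, -3.0]
width: 53.9
grip_force: 49.5
```

Request:
{"api": "jog_arm", "payload": {"commands": [[[0,0,0.005],0,0.6],[[0,0,0.005],0,0.6],[[0,0,0.005],0,0.6],[[0,0,0.005],0,0.6]]}}

```text
time: 26.45
tcp_pos: [658.5, 37.3, 44.1]
orientation: [-0.0, 0.988, 0.156, 0.0]
contact_force: [-0.6, -0.2, -2.7]
width: 54.0
grip_force: 49.5
```

Request:
{"api": "jog_arm", "payload": {"commands": [[[0,0,0.002],0,0.6],[[0,0,0.002],0,0.6],[[0,0,0.002],0,0.6],[[0,0,0.002],0,0.6]]}}

```text
time: 26.85
tcp_pos: [658.5, 37.3, 43.9]
orientation: [0.0, 0.988, 0.156, 0.0]
contact_force: [-0.1, -0.2, -1.9]
width: 54.1
grip_force: 49.5
```

Request:
{"api": "jog_arm", "payload": {"commands": [[[0,0,0.002],0,0.6],[[0,0,0.002],0,0.6],[[0,0,0.002],0,0.6],[[0,0,0.002],0,0.33],[[0,0,0.002],0,0.3],[[0,0,0.002],0,0.2],[[0,0,0.002],0,0],[[0,0,0.002],0,0],[[0,0,0.002],0,0],[[0,0,0.002],0,0]], "grip_force": 20}}

```text
time: 27.85
tcp_pos: [658.5, 37.4, 43.5]
orientation: [-0.0, 0.988, 0.156, 0.0]
contact_force: [0.6, 0.1, 0.2]
width: 85.6
grip_force: 0.0
```

Request:
{"api": "jog_arm", "payload": {"commands": [[[0,0,-0.1],0,0],[[0,0,-0.3],0,0],[[0,0,-0.55],0,0],[[0,0,-0.55],0,0],[[0,0,-0.55],0,0],[[0,0,-0.55],0,0]]}}

```text
time: 28.45
tcp_pos: [657.6, 37.4, 125.5]
orientation: [-0.0, 0.988, 0.156, -0.001]
contact_force: [-0.7, -0.1, -0.9]
width: 85.5
grip_force: 0.0
```

```bash
python3 bal.py 3;  python3 -c "
from h import *
plan([(429.7,356.7,130,51.7)])"
```

```text
px [319 213] n 4179 z 61.5 slope deg [-0.5  0.5] ctr [659.  37.] rect [658.9  37.1] [55.  54.7] 16.9
px [487 272] n 2258 z 67.6 slope deg [-0.7  0.6] ctr [ 653.2 -118.2] rect [ 653.3 -117.9] [61.7 54.1] 77.9
px [ 49 280] n 660 z 17.1 slope deg [-0.  -0.1] ctr [429.6 356.8] rect [429.4 356.6] [63.8 46.4] 52.3
px [  7 284] n 241 z 14.3 slope deg [-0.4  2. ] ctr [340.9 500. ] rect [345.  503.5] [66.8 44.1] 0.6
at [657.1  37.3 124.8] yaw 18.0
   [-0.2615, -0.8311, -0.0116] -0.1873 rows>= 5
   [0.2437, -0.8365, -0.0116] 0 rows>= 4
   [0.2437, -0.8365, -0.0116] 0 rows>= 4
```

Request:
{"api": "jog_arm", "payload": {"commands": [[[-0.262,-0.831,-0.012],-0.187,0],[[-0.262,-0.831,-0.012],-0.187,0],[[-0.262,-0.831,-0.012],-0.187,0],[[-0.262,-0.831,-0.012],-0.187,0],[[-0.262,-0.831,-0.012],-0.187,0]]}}

```text
time: 29.0
tcp_pos: [580.7, 144.6, 126.2]
orientation: [-0.0, 0.9, 0.436, -0.002]
contact_force: [0.6, 1.1, 0.2]
width: 85.3
grip_force: 0.0
```

Request:
{"api": "jog_arm", "payload": {"commands": [[[0.244,-0.836,-0.012],0,0],[[0.244,-0.836,-0.012],0,0],[[0.244,-0.836,-0.012],0,0],[[0.244,-0.836,-0.012],0,0]]}}

```text
time: 29.4
tcp_pos: [504.3, 252.1, 128.5]
orientation: [-0.001, 0.9, 0.436, -0.001]
contact_force: [0.5, 0.1, -0.2]
width: 85.5
grip_force: 0.0
```

Request:
{"api": "jog_arm", "payload": {"commands": [[[0.244,-0.836,-0.012],0,0],[[0.244,-0.836,-0.012],0,0],[[0.244,-0.836,-0.012],0,0],[[0.244,-0.836,-0.012],0,0],[[0.244,-0.836,-0.012],0,0],[[0.244,-0.836,-0.012],0,0],[[0.244,-0.836,-0.012],0,0],[[0.244,-0.836,-0.012],0,0],[[0.244,-0.836,-0.012],0,0]]}}

```text
time: 30.3
tcp_pos: [431.8, 356.1, 131.4]
orientation: [0.0, 0.9, 0.435, 0.0]
contact_force: [0.2, -0.1, -0.6]
width: 85.5
grip_force: 0.0
```

```bash
python3 bal.py 4;  python3 -c "
from h import *
plan([(429.7,356.7,30,51.7)])"
```

```text
px [147 131] n 2549 z 15.5 slope deg [0.2 0. ] ctr [344.2 505.7] rect [344.3 505.6] [65.5 45.1] 4.5
px [316 195] n 3347 z 17.7 slope deg [-0.  -0.2] ctr [429.3 356.9] rect [429.2 356.8] [63.7 44. ] 51.4
px [608 287] n 545 z 62.0 slope deg [-0.7  0.3] ctr [657.9  37.5] rect [658.   37.8] [54.4 53.9] 16.9
at [431.7 356.2 131.4] yaw 51.6
   [-0.006, -0.0125, 0.676] -0.0006 rows>= 4
```

Request:
{"api": "jog_arm", "payload": {"commands": [[[-0.006,-0.012,0.3],0,0],[[-0.006,-0.012,0.6],0,0],[[-0.006,-0.012,0.676],0,0],[[-0.006,-0.012,0.676],0,0],[[-0.006,-0.012,0.676],0,0],[[-0.006,-0.012,0.676],0,0],[[-0.006,-0.012,0.676],0,0],[[-0.006,-0.012,0.676],0,0],[[-0.006,-0.012,0.676],0,0],[[-0.006,-0.012,0.676],0,0]]}}

```text
time: 31.35
tcp_pos: [429.5, 357.3, 30.4]
orientation: [-0.0, 0.9, 0.436, 0.0]
contact_force: [-0.6, 0.1, 0.3]
width: 85.4
grip_force: 0.0
```

```bash
 python3 -c "
from h import *
plan([(429.5,356.8,1.5,51.6)])"
```

```text
at [429.5 357.3  30.4] yaw 51.6
   [-0.0026, 0.0023, 0.1927] 0.0003 rows>= 2
```

Request:
{"api": "jog_arm", "payload": {"commands": [[[-0.002,0.002,0.1],0,0],[[-0.002,0.002,0.193],0,0],[[-0.002,0.002,0.193],0,0],[[-0.002,0.002,0.193],0,0],[[-0.002,0.002,0.193],0,0],[[-0.002,0.002,0.193],0,0],[[-0.002,0.002,0.193],0,0],[[-0.002,0.002,0.193],0,0],[[-0.002,0.002,0.193],0,0]], "grip_force": 45}}

```text
time: 32.25
tcp_pos: [429.6, 356.9, 1.3]
orientation: [-0.0, 0.9, 0.436, 0.0]
contact_force: [-0.4, 1.1, -0.0]
width: 85.5
grip_force: 0.0
```

Request:
{"api": "jog_arm", "payload": {"commands": [[[0,0,0],0,0.7],[[0,0,0],0,0.7],[[0,0,0],0,0.7],[[0,0,0],0,0.7],[[0,0,0],0,0.7],[[0,0,0],0,0.7]]}}

```text
time: 32.85
tcp_pos: [429.6, 357.0, 1.3]
orientation: [-0.0, 0.9, 0.436, 0.0]
contact_force: [-0.5, 1.0, 2.8]
width: 42.8
grip_force: 48.3
```

Request:
{"api": "jog_arm", "payload": {"commands": [[[0,0,-0.2],0,0.7],[[0,0,-0.5],0,0.7],[[0,0,-0.73],0,0.7],[[0,0,-0.73],0,0.7],[[0,0,-0.73],0,0.7],[[0,0,-0.73],0,0.7],[[0,0,-0.73],0,0.7],[[0,0,-0.73],0,0.7],[[0,0,-0.73],0,0.7]]}}

```text
time: 33.75
tcp_pos: [428.7, 356.3, 109.3]
orientation: [0.0, 0.9, 0.436, -0.001]
contact_force: [-0.3, 0.0, -2.5]
width: 42.9
grip_force: 47.7
```

```bash
python3 held.py 5; python3 -c "
from h import *
plan([(522,70.1,105,51.6)])"
```

```text
held n 9634 top z -15.9 tilt deg [ 0.2 -0.1] ctr -0.19 -0.36 rect [-0.2 -0.4] [44.3 65.1] 89.8 x -32.783474 32.378952 y -22.545002 21.757374
at [428.9 356.4 109.6] yaw 51.7
   [-0.5561, 0.8355, 0.0154] 0.0003 rows>= 5
   [-0.5553, 0.836, 0.0154] 0 rows>= 5
```

Request:
{"api": "jog_arm", "payload": {"commands": [[[-0.556,0.836,0.015],0,0.7],[[-0.556,0.836,0.015],0,0.7],[[-0.556,0.836,0.015],0,0.7],[[-0.556,0.836,0.015],0,0.7],[[-0.556,0.836,0.015],0,0.7]]}}

```text
time: 34.3
tcp_pos: [476.4, 212.4, 108.2]
orientation: [-0.0, 0.901, 0.434, -0.0]
contact_force: [-0.3, 0.4, -2.1]
width: 42.9
grip_force: 47.8
```

Request:
{"api": "jog_arm", "payload": {"commands": [[[-0.556,0.836,0.015],0,0.7],[[-0.556,0.836,0.015],0,0.7],[[-0.556,0.836,0.015],0,0.7],[[-0.556,0.836,0.015],0,0.7],[[-0.556,0.836,0.015],0,0.7],[[-0.556,0.836,0.015],0,0.7],[[-0.556,0.836,0.015],0,0.7],[[-0.556,0.836,0.015],0,0.7],[[-0.556,0.836,0.015],0,0.7],[[-0.556,0.836,0.015],0,0.7]]}}

```text
time: 35.3
tcp_pos: [522.4, 71.0, 106.0]
orientation: [-0.0, 0.9, 0.436, 0.0]
contact_force: [0.2, -0.2, -3.4]
width: 43.0
grip_force: 47.8
```

```bash
python3 held.py 6; python3 -c "
from h import *
plan([(522.2,70.1,45,51.6)])"
```

```text
held n 9769 top z -16.3 tilt deg [ 0.1 -0.1] ctr 0.19 -0.43 rect [ 0.1 -0.5] [65.3 44.3] 0.1 x -32.509808 32.774284 y -22.658117 21.757484
at [522.5  70.8 106.1] yaw 51.7
   [-0.0046, 0.0015, 0.4071] 0.0005 rows>= 3
```

Request:
{"api": "jog_arm", "payload": {"commands": [[[-0.004,0.001,0.2],0,0.7],[[-0.004,0.001,0.407],0,0.7],[[-0.004,0.001,0.407],0,0.7],[[-0.004,0.001,0.407],0,0.7],[[-0.004,0.001,0.407],0,0.7],[[-0.004,0.001,0.407],0,0.7],[[-0.004,0.001,0.407],0,0.7],[[-0.004,0.001,0.407],0,0.7],[[-0.004,0.001,0.407],0,0.7],[[-0.004,0.001,0.407],0,0.7]]}}

```text
time: 36.35
tcp_pos: [522.4, 69.8, 45.2]
orientation: [0.0, 0.9, 0.436, 0.0]
contact_force: [-1.0, 0.7, -2.8]
width: 43.0
grip_force: 47.8
```

```bash
python3 -c "
from h import *
plan([(522,70.1,34.5,51.6)])"
```

```text
at [522.4  69.8  45.2] yaw 51.7
   [0.0002, -0.0033, 0.0711] 0.0003 rows>= 2
```

Request:
{"api": "jog_arm", "payload": {"commands": [[[0,-0.003,0.035],0,0.7],[[0,-0.003,0.071],0,0.7],[[0,-0.003,0.071],0,0.7],[[0,-0.003,0.071],0,0.7],[[0,-0.003,0.071],0,0.7],[[0,-0.003,0.071],0,0.7],[[0,-0.003,0.071],0,0.7]]}}

```text
time: 37.05
tcp_pos: [521.9, 70.1, 34.4]
orientation: [-0.0, 0.9, 0.436, -0.0]
contact_force: [0.4, -0.5, -2.7]
width: 43.1
grip_force: 47.9
```

Request:
{"api": "jog_arm", "payload": {"commands": [[[0,0,0.005],0,0.7],[[0,0,0.005],0,0.7],[[0,0,0.005],0,0.7],[[0,0,0.005],0,0.7]]}}

```text
time: 37.45
tcp_pos: [522.0, 70.0, 33.6]
orientation: [0.0, 0.9, 0.436, 0.0]
contact_force: [-0.6, 0.2, -2.7]
width: 42.8
grip_force: 47.9
```

Request:
{"api": "jog_arm", "payload": {"commands": [[[0,0,0.002],0,0.7],[[0,0,0.002],0,0.7],[[0,0,0.002],0,0.7],[[0,0,0.002],0,0.7]]}}

```text
time: 37.85
tcp_pos: [522.0, 70.1, 33.3]
orientation: [0.0, 0.9, 0.436, 0.0]
contact_force: [-0.2, -0.1, -2.2]
width: 42.8
grip_force: 47.9
```

Request:
{"api": "jog_arm", "payload": {"commands": [[[0,0,0.002],0,0.7],[[0,0,0.002],0,0.7],[[0,0,0.002],0,0.7],[[0,0,0.002],0,0.46],[[0,0,0.002],0,0.42],[[0,0,0.002],0,0.3],[[0,0,0.002],0,0],[[0,0,0.002],0,0],[[0,0,0.002],0,0],[[0,0,0.002],0,0]], "grip_force": 20}}

```text
time: 38.85
tcp_pos: [522.0, 70.0, 33.0]
orientation: [0.0, 0.9, 0.436, 0.0]
contact_force: [0.9, -0.1, -0.9]
width: 85.2
grip_force: 0.0
```

Request:
{"api": "jog_arm", "payload": {"commands": [[[0,0,-0.1],0,0],[[0,0,-0.3],0,0],[[0,0,-0.6],0,0],[[0,0,-0.6],0,0],[[0,0,-0.6],0,0],[[0,0,-0.6],0,0],[[0,0,-0.6],0,0]]}}

```text
time: 39.55
tcp_pos: [520.6, 70.0, 121.7]
orientation: [-0.001, 0.9, 0.436, -0.001]
contact_force: [-0.8, 0.5, 0.2]
width: 85.2
grip_force: 0.0
```

```bash
python3 bal.py 5;  python3 -c "
from h import *
plan([(420,-200,180,-5.5),(430,-290,160,-5.5)])"
```

```text
px [489 139] n 3395 z 61.7 slope deg [-0.5  0.3] ctr [658.7  37.1] rect [658.7  37.2] [54.8 55.2] 69.4
px [320 208] n 4596 z 49.6 slope deg [ 0.  -0.1] ctr [522.1  70. ] rect [522.1  70.1] [64.5 44.3] 51.9
px [542 278] n 1461 z 67.8 slope deg [-0.4  0.2] ctr [ 652.4 -118.1] rect [ 652.4 -118.3] [61.1 54.6] 77.3
at [520.6  70.  121.6] yaw 51.7
   [-0.9139, 0.2952, -0.1946] 0.3175 rows>= 8
   [-0.2477, 0.9279, -0.1946] 0 rows>= 4
   [0.1239, 0.5908, 0.1333] -0.0 rows>= 3
```

Request:
{"api": "jog_arm", "payload": {"commands": [[[-0.914,0.295,-0.195],0.318,0],[[-0.914,0.295,-0.195],0.318,0],[[-0.914,0.295,-0.195],0.318,0],[[-0.914,0.295,-0.195],0.318,0],[[-0.914,0.295,-0.195],0.318,0],[[-0.914,0.295,-0.195],0.318,0],[[-0.914,0.295,-0.195],0.318,0],[[-0.914,0.295,-0.195],0.318,0]]}}

```text
time: 40.4
tcp_pos: [470.8, -64.9, 151.2]
orientation: [-0.0, 0.999, -0.049, -0.001]
contact_force: [-0.3, -0.9, -0.1]
width: 85.4
grip_force: 0.0
```

Request:
{"api": "jog_arm", "payload": {"commands": [[[-0.248,0.928,-0.195],0,0],[[-0.248,0.928,-0.195],0,0],[[-0.248,0.928,-0.195],0,0],[[-0.248,0.928,-0.195],0,0]]}}

```text
time: 40.8
tcp_pos: [420.4, -204.6, 182.6]
orientation: [0.002, 0.999, -0.05, 0.001]
contact_force: [0.1, 0.7, 1.0]
width: 85.3
grip_force: 0.0
```

Request:
{"api": "jog_arm", "payload": {"commands": [[[0.124,0.591,0.133],0,0],[[0.124,0.591,0.133],0,0],[[0.124,0.591,0.133],0,0],[[0.124,0.591,0.133],0,0],[[0.124,0.591,0.133],0,0],[[0.124,0.591,0.133],0,0],[[0.124,0.591,0.133],0,0]]}}

```text
time: 41.5
tcp_pos: [431.0, -288.7, 161.7]
orientation: [-0.0, 0.999, -0.048, 0.0]
contact_force: [0.2, -0.1, -0.9]
width: 85.7
grip_force: 0.0
```

```bash
python3 bal.py 6; python3 - <<'E'
from h import *
d=np.load("pics/bal.npz"); w=d["w"]; im=d["im"].astype(int)
P=w.reshape(-1,3); I=im.reshape(-1,3)
b=P[(I.max(1)<70)&(P[:,2]>82)&(P[:,2]<92)&(P[:,0]>455)&(P[:,0]<560)&(abs(P[:,1]+308)<25)]
print("grip",len(b),cv2.minAreaRect(b[:,:2].astype(np.float32)),np.median(b,0))
for x in range(465,560,15):
    s=b[abs(b[:,0]-x)<3]; 
    if len(s): print(x,s[:,1].min().round(1),s[:,1].max().round(1))
t=P[(I.min(1)>170)&(P[:,2]>76)&(P[:,2]<90)&(P[:,0]>470)&(P[:,0]<580)&(P[:,1]>-300)&(P[:,1]<-250)]
print("trig",len(t),cv2.minAreaRect(t[:,:2].astype(np.float32)),t.min(0),t.max(0))
t=P[(P[:,2]>100)&(P[:,2]<112)&(P[:,0]>540)&(P[:,0]<660)&(P[:,1]>-440)&(P[:,1]<-200)]
print("barrel",len(t),cv2.minAreaRect(t[:,:2].astype(np.float32)))
plan([])
E
```

```text
px [104   8] n 542 z 67.7 slope deg [0.2 0.3] ctr [ 636.1 -113.1] rect [ 635.2 -111.8] [50.8 18.2] 68.6
px [18 40] n 811 z 61.3 slope deg [-0.5  0.8] ctr [658.9  36. ] rect [658.7  36.1] [55.6 54.3] 78.4
px [ 23 152] n 917 z 49.2 slope deg [-0.2  0.2] ctr [522.7  69.6] rect [522.4  69.9] [66.6 46.2] 51.7
grip 6057 ((507.5138854980469, -307.02850341796875), (45.89761734008789, 104.92996978759766), 89.9969711303711) [ 509.0376188  -309.22066678   86.43124524]
465 -321.0 -288.6
480 -321.8 -291.4
495 -323.0 -292.9
510 -324.0 -294.5
525 -326.0 -295.9
540 -327.2 -297.4
555 -328.8 -292.4
trig 1013 ((534.26171875, -285.06884765625), (23.6536865234375, 57.00064468383789), 84.06887817382812) [ 506.45345758 -298.60082506   77.58839604] [ 563.60438778 -270.70122776   84.8392103 ]
barrel 5470 ((576.4094848632812, -316.7852478027344), (177.14254760742188, 24.750202178955078), 86.10948181152344)
at [ 431.1 -288.9  161.8] yaw -5.5
```

View pics/b6.png

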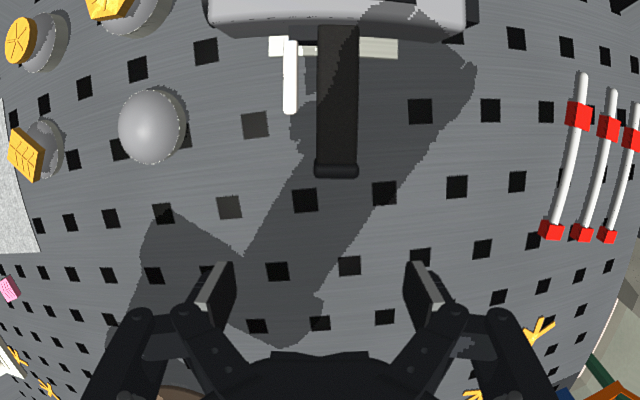

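The wrist view shows the grip at (337,100) and the white trigger bar at (290,75). The tiles are still balanced on the domes at (20,40), (105,5) and (25,150).

```bash
python3 -c "
from h import *
plan([(510,-301.8,130,-5.5),(510,-301.8,50,-5.5)])"
```

```text
at [ 431.1 -288.9  161.8] yaw -5.5
   [0.5317, 0.0352, 0.2121] 0.0 rows>= 3
   [0.0, -0.0, 0.5333] -0.0 rows>= 3
```

Request:
{"api": "jog_arm", "payload": {"commands": [[[0.532,0.035,0.212],0,0],[[0.532,0.035,0.212],0,0],[[0.532,0.035,0.212],0,0],[[0.532,0.035,0.212],0,0],[[0.532,0.035,0.212],0,0],[[0.532,0.035,0.212],0,0],[[0.532,0.035,0.212],0,0],[[0.532,0.035,0.212],0,0],[[0.532,0.035,0.212],0,0],[[0.532,0.035,0.212],0,0]], "grip_force": 30}}

```text
time: 42.55
tcp_pos: [509.7, -303.0, 129.9]
orientation: [0.0, 0.999, -0.049, 0.0]
contact_force: [-1.4, 0.0, -0.5]
width: 85.2
grip_force: 0.0
```

```bash
python3 -c "
from h import *
plan([(510,-301.8,50,-5.5)])"; python3 bal.py 7
```

```text
at [ 509.7 -303.   129.9] yaw -5.6
   [0.0012, -0.008, 0.5328] -0.0006 rows>= 3
px [80 70] n 2381 z 67.3 slope deg [-0.6  0.8] ctr [ 653.5 -118.9] rect [ 653.6 -118.8] [62.1 55.1] 17.6
px [  3 107] n 227 z 60.5 slope deg [-1.5 -1. ] ctr [655.7  18.1] rect [655.6  16.5] [17.5 49.3] 79.5
px [ 16 221] n 829 z 49.1 slope deg [-0.4  0.5] ctr [522.7  69.4] rect [522.8  69.7] [66.5 46.7] 50.9
```

Request:
{"api": "jog_arm", "payload": {"commands": [[[0.001,-0.008,0.2],0,0],[[0.001,-0.008,0.4],0,0],[[0.001,-0.008,0.533],0,0],[[0.001,-0.008,0.533],0,0],[[0.001,-0.008,0.533],0,0],[[0.001,-0.008,0.533],0,0],[[0.001,-0.008,0.533],0,0],[[0.001,-0.008,0.533],0,0],[[0.001,-0.008,0.533],0,0]]}}

```text
time: 43.5
tcp_pos: [510.6, -302.1, 50.7]
orientation: [0.0, 0.999, -0.049, 0.001]
contact_force: [0.7, -0.3, 0.9]
width: 85.0
grip_force: 0.0
```

Request:
{"api": "jog_arm", "payload": {"commands": [[[0,0,0],0,0.2],[[0,0,0],0,0.3],[[0,0,0],0,0.4],[[0,0,0],0,0.6],[[0,0,0],0,0.7],[[0,0,0],0,0.7]]}}

```text
time: 44.1
tcp_pos: [509.7, -302.8, 50.7]
orientation: [0.001, 0.999, -0.049, -0.0]
contact_force: [-3.7, -0.2, 6.3]
width: 41.8
grip_force: 32.8
```

```bash
python3 - <<'E'
from h import *
s=ctrl.get_state(); print(s["width"],s["grip_force"],s["contact_force"],s["tcp_pos"])
c=shot("wrist"); cv2.imwrite("pics/trig.png",c["pixels"])
w=cloud(c); P=w.reshape(-1,3); I=c["pixels"].astype(int).reshape(-1,3)
t=P[(I.min(1)>150)&(P[:,2]>76)&(P[:,2]<90)&(P[:,0]>470)&(P[:,0]<580)&(P[:,1]>-300)&(P[:,1]<-250)]
print("trig",len(t),t.min(0),t.max(0),cv2.minAreaRect(t[:,:2].astype(np.float32)) if len(t)>5 else 0)
cv2.imwrite("pics/trigc.png",cv2.resize(c["pixels"][150:350,200:440],(720,600)))
E
```

```text
41.836726286079696 32.822146117687225 [-3.69263312 -0.15104268  6.33009743] [ 509.71826253 -302.7565883    50.66892095]
trig 2448 [ 506.56071213 -293.79906697   76.59411345] [ 563.15704128 -276.50758952   84.39848507] ((535.0546875, -285.003662109375), (57.29384994506836, 10.854177474975586), 8.783367156982422)
```

View pics/trigc.png

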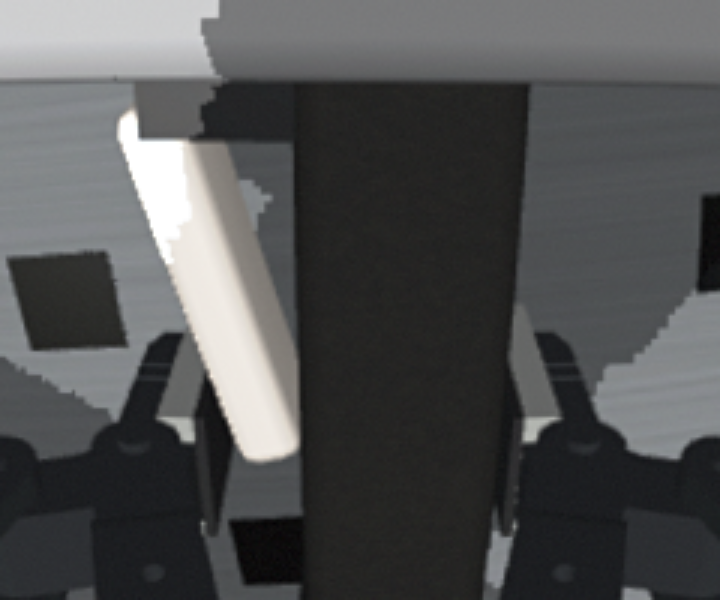

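The bar is swung in against the grip (lower end at (270,450)), turned about 14.5°, so it is at its stop. I'll hold it about a second, then release.

Request:
{"api": "jog_arm", "payload": {"commands": [[[0,0,0],0,0.7],[[0,0,0],0,0.7],[[0,0,0],0,0.7],[[0,0,0],0,0.7],[[0,0,0],0,0.7],[[0,0,0],0,0.7],[[0,0,0],0,0.7],[[0,0,0],0,0.7],[[0,0,0],0,0.7]], "grip_force": 38}}

```text
time: 45.05
tcp_pos: [509.8, -302.8, 50.7]
orientation: [0.001, 0.999, -0.049, -0.0]
contact_force: [-4.1, -1.0, 5.7]
width: 41.7
grip_force: 36.8
```

Request:
{"api": "jog_arm", "payload": {"commands": [[[0,0,0],0,0],[[0,0,0],0,0],[[0,0,0],0,0],[[0,0,0],0,0],[[0,0,0],0,0],[[0,0,0],0,0]]}}

```text
time: 45.65
tcp_pos: [510.3, -302.0, 49.9]
orientation: [0.0, 0.999, -0.049, 0.0]
contact_force: [0.9, -0.2, 0.2]
width: 85.2
grip_force: 0.0
```

Request:
{"api": "jog_arm", "payload": {"commands": [[[0,0,-0.3],0,0],[[0,0,-0.6],0,0],[[0,0,-0.7],0,0],[[0,0,-0.7],0,0],[[0,0,-0.7],0,0],[[0,0,-0.7],0,0],[[0,0,-0.7],0,0]]}}

```text
time: 46.35
tcp_pos: [508.6, -300.7, 152.3]
orientation: [-0.001, 0.999, -0.049, -0.002]
contact_force: [-0.7, -0.1, -0.7]
width: 85.0
grip_force: 0.0
```

```bash
python3 bal.py 8; python3 - <<'E'
from h import *
d=np.load("pics/bal.npz"); P=d["w"].reshape(-1,3); I=d["im"].astype(int).reshape(-1,3)
t=P[(I.min(1)>150)&(P[:,2]>78)&(P[:,2]<90)&(P[:,0]>495)&(P[:,0]<555)&(P[:,1]>-296)&(P[:,1]<-250)]
print("trig",len(t),t.min(0),t.max(0),cv2.minAreaRect(t[:,:2].astype(np.float32)) if len(t)>5 else 0)
plan([(440,-100,170,10),(522,70,130,51.8)])
E
```

```text
px [97 68] n 2230 z 67.4 slope deg [-0.6  0.7] ctr [ 653.5 -119. ] rect [ 653.4 -119.2] [62.4 54. ] 78.0
px [ 11 105] n 864 z 61.2 slope deg [-0.6  0.8] ctr [659.   35.2] rect [658.6  34.3] [53.  54.4] 75.4
px [ 29 214] n 827 z 49.0 slope deg [-0.4  0.5] ctr [522.6  69.4] rect [522.4  70. ] [66.2 46.5] 51.8
trig 768 [ 506.65271968 -284.35071419   78.95138262] [ 554.97023295 -270.93646698   84.3201839 ] ((531.0830078125, -277.6081848144531), (9.14067268371582, 48.95585250854492), 83.36822509765625)
at [ 508.9 -300.9  152.6] yaw -5.6
   [-0.2937, -0.6441, -0.0579] -0.0866 rows>= 4
   [-0.1098, -0.6993, -0.0579] 0 rows>= 4
   [0.3676, -0.5106, 0.1333] -0.2322 rows>= 6
   [0.6144, -0.1356, 0.1333] 0 rows>= 3
```

Request:
{"api": "jog_arm", "payload": {"commands": [[[-0.294,-0.644,-0.058],-0.087,0],[[-0.294,-0.644,-0.058],-0.087,0],[[-0.294,-0.644,-0.058],-0.087,0],[[-0.294,-0.644,-0.058],-0.087,0]]}}

```text
time: 46.8
tcp_pos: [474.8, -199.9, 162.7]
orientation: [-0.0, 0.996, 0.088, -0.001]
contact_force: [0.2, -0.6, 0.1]
width: 85.5
grip_force: 0.0
```

Request:
{"api": "jog_arm", "payload": {"commands": [[[-0.11,-0.699,-0.058],0,0],[[-0.11,-0.699,-0.058],0,0],[[-0.11,-0.699,-0.058],0,0],[[-0.11,-0.699,-0.058],0,0]]}}

```text
time: 47.2
tcp_pos: [441.6, -101.0, 172.4]
orientation: [0.001, 0.996, 0.088, 0.001]
contact_force: [0.0, -0.1, 1.1]
width: 85.2
grip_force: 0.0
```

Request:
{"api": "jog_arm", "payload": {"commands": [[[0.368,-0.511,0.133],-0.232,0],[[0.368,-0.511,0.133],-0.232,0],[[0.368,-0.511,0.133],-0.232,0],[[0.368,-0.511,0.133],-0.232,0],[[0.368,-0.511,0.133],-0.232,0],[[0.368,-0.511,0.133],-0.232,0]]}}

```text
time: 47.8
tcp_pos: [483.8, -17.4, 152.2]
orientation: [0.001, 0.9, 0.436, 0.0]
contact_force: [0.8, -0.0, -0.5]
width: 85.4
grip_force: 0.0
```

Request:
{"api": "jog_arm", "payload": {"commands": [[[0.614,-0.136,0.133],0,0],[[0.614,-0.136,0.133],0,0],[[0.614,-0.136,0.133],0,0],[[0.614,-0.136,0.133],0,0],[[0.614,-0.136,0.133],0,0],[[0.614,-0.136,0.133],0,0],[[0.614,-0.136,0.133],0,0],[[0.614,-0.136,0.133],0,0],[[0.614,-0.136,0.133],0,0],[[0.614,-0.136,0.133],0,0]]}}

```text
time: 48.8
tcp_pos: [522.8, 69.0, 132.4]
orientation: [0.0, 0.9, 0.437, 0.0]
contact_force: [-0.3, 1.0, 0.5]
width: 85.4
grip_force: 0.0
```

```bash
python3 bal.py 9; python3 -c "
from h import *
plan([(522,70,60,51.8)])"
```

```text
px [ 6 19] n 395 z 11.2 slope deg [ -0.8 -10. ] ctr [350.8 507. ] rect [358.  508.3] [71.3 50.3] 73.4
px [480 139] n 3201 z 61.7 slope deg [-0.4  0.4] ctr [658.6  37.1] rect [658.8  37.1] [54.9 55.6] 62.5
px [317 205] n 4191 z 49.6 slope deg [ 0.  -0.2] ctr [521.9  70.2] rect [521.9  70.2] [64.1 43.7] 51.9
px [534 274] n 1463 z 67.8 slope deg [-0.6  0.2] ctr [ 652.7 -118.1] rect [ 652.4 -118.1] [54.8 60.8] 47.0
at [522.8  69.1 132.4] yaw 51.8
   [0.0013, -0.008, 0.4828] 0.0001 rows>= 3
```

Request:
{"api": "jog_arm", "payload": {"commands": [[[0.001,-0.008,0.25],0,0],[[0.001,-0.008,0.483],0,0],[[0.001,-0.008,0.483],0,0],[[0.001,-0.008,0.483],0,0],[[0.001,-0.008,0.483],0,0],[[0.001,-0.008,0.483],0,0],[[0.001,-0.008,0.483],0,0],[[0.001,-0.008,0.483],0,0],[[0.001,-0.008,0.483],0,0]], "grip_force": 45}}

```text
time: 49.75
tcp_pos: [522.4, 70.1, 60.4]
orientation: [0.0, 0.899, 0.437, 0.0]
contact_force: [0.1, -0.3, 0.3]
width: 85.8
grip_force: 0.0
```

```bash
python3 -c "
from h import *
plan([(522,70.1,33,51.8)])"
```

```text
at [522.4  70.1  60.4] yaw 51.8
   [-0.0016, -0.0018, 0.1829] 0.0002 rows>= 2
```

Request:
{"api": "jog_arm", "payload": {"commands": [[[-0.001,-0.001,0.1],0,0],[[-0.001,-0.001,0.183],0,0],[[-0.001,-0.001,0.183],0,0],[[-0.001,-0.001,0.183],0,0],[[-0.001,-0.001,0.183],0,0],[[-0.001,-0.001,0.183],0,0],[[-0.001,-0.001,0.183],0,0],[[-0.001,-0.001,0.183],0,0]]}}

```text
time: 50.55
tcp_pos: [522.1, 70.1, 32.8]
orientation: [0.0, 0.899, 0.437, 0.0]
contact_force: [-0.3, -0.2, 0.3]
width: 85.1
grip_force: 0.0
```

Request:
{"api": "jog_arm", "payload": {"commands": [[[0,0,0],0,0.7],[[0,0,0],0,0.7],[[0,0,0],0,0.7],[[0,0,0],0,0.7],[[0,0,0],0,0.7],[[0,0,0],0,0.7]]}}

```text
time: 51.15
tcp_pos: [522.0, 70.1, 32.7]
orientation: [0.0, 0.899, 0.437, 0.0]
contact_force: [-1.0, 0.2, 3.6]
width: 42.8
grip_force: 45.9
```

Request:
{"api": "jog_arm", "payload": {"commands": [[[0,0,-0.2],0,0.7],[[0,0,-0.4],0,0.7],[[0,0,-0.4],0,0.7],[[0,0,-0.4],0,0.7],[[0,0,-0.4],0,0.7],[[0,0,-0.4],0,0.7],[[0,0,-0.4],0,0.7]]}}

```text
time: 51.85
tcp_pos: [520.5, 69.9, 90.9]
orientation: [-0.001, 0.899, 0.437, -0.001]
contact_force: [-1.2, -0.1, -4.7]
width: 42.8
grip_force: 47.7
```

```bash
python3 held.py 7; python3 -c "
from h import *
plan([(445,345,60,51.8),(445,345,12,51.8)])"
```

```text
held n 9812 top z -16.5 tilt deg [0.1 0.1] ctr 0.21 -0.45 rect [ 0.2 -0.4] [65.1 44.3] 0.1 x -32.33944 32.7659 y -22.605238 21.709166
at [520.8  70.   91.2] yaw 51.8
   [0.5645, -0.7651, 0.104] 0.0002 rows>= 4
   [0.5641, -0.7655, 0.104] 0 rows>= 4
   [0.0, 0.0, 0.32] -0.0 rows>= 2
```

Request:
{"api": "jog_arm", "payload": {"commands": [[[0.564,-0.765,0.05],0,0.7],[[0.564,-0.765,0.05],0,0.7],[[0.564,-0.765,0.104],0,0.7],[[0.564,-0.765,0.104],0,0.7],[[0.564,-0.765,0.104],0,0.7]]}}

```text
time: 52.4
tcp_pos: [482.9, 208.2, 76.0]
orientation: [0.0, 0.899, 0.438, -0.001]
contact_force: [0.1, 0.3, -2.6]
width: 42.8
grip_force: 47.7
```

Request:
{"api": "jog_arm", "payload": {"commands": [[[0.564,-0.765,0.104],0,0.7],[[0.564,-0.765,0.104],0,0.7],[[0.564,-0.765,0.104],0,0.7],[[0.564,-0.765,0.104],0,0.7],[[0.564,-0.765,0.104],0,0.7],[[0.564,-0.765,0.104],0,0.7],[[0.564,-0.765,0.104],0,0.7],[[0.564,-0.765,0.104],0,0.7]]}}

```text
time: 53.2
tcp_pos: [446.6, 343.5, 61.3]
orientation: [0.0, 0.9, 0.436, -0.0]
contact_force: [-0.3, 1.3, -2.4]
width: 42.8
grip_force: 47.7
```

Request:
{"api": "jog_arm", "payload": {"commands": [[[0,0,0.2],0,0.7],[[0,0,0.35],0,0.7],[[0,0,0.35],0,0.7],[[0,0,0.35],0,0.7],[[0,0,0.35],0,0.7],[[0,0,0.35],0,0.7],[[0,0,0.35],0,0.7],[[0,0,0.35],0,0.7],[[0,0,0.35],0,0.7]]}}

```text
time: 54.1
tcp_pos: [446.1, 345.1, 9.1]
orientation: [-0.0, 0.899, 0.437, 0.0]
contact_force: [0.4, 0.8, -2.9]
width: 43.0
grip_force: 47.7
```

```bash
python3 held.py 8; python3 -c "
from h import *
plan([(445,345,1.5,51.8)])"
```

```text
held n 9327 top z -16.9 tilt deg [0.1 0.1] ctr 0.38 -0.09 rect [ 0.3 -0.2] [65.3 44.4] 0.1 x -32.290363 32.971672 y -22.367144 22.041689
at [445.9 345.    8.9] yaw 51.8
   [-0.004, -0.0048, 0.0495] 0.0002 rows>= 2
```

Request:
{"api": "jog_arm", "payload": {"commands": [[[0,0,0.025],0,0.7],[[0,0,0.05],0,0.7],[[0,0,0.05],0,0.7],[[0,0,0.05],0,0.7],[[0,0,0.05],0,0.7],[[0,0,0.05],0,0.7]]}}

```text
time: 54.75
tcp_pos: [445.7, 344.8, 0.9]
orientation: [0.0, 0.899, 0.437, -0.0]
contact_force: [-0.0, 0.9, -3.2]
width: 43.3
grip_force: 47.7
```

Request:
{"api": "jog_arm", "payload": {"commands": [[[0,0,0.004],0,0.7],[[0,0,0.004],0,0.7],[[0,0,0.004],0,0.7]]}}

```text
time: 55.05
tcp_pos: [445.7, 344.8, 0.9]
orientation: [0.0, 0.899, 0.437, -0.0]
contact_force: [-2.1, -1.8, 3.3]
width: 43.2
grip_force: 48.4
```

Contact. Release and go for the round tile.

Request:
{"api": "jog_arm", "payload": {"commands": [[[0,0,0],0,0.46],[[0,0,0],0,0.42],[[0,0,0],0,0.3],[[0,0,0],0,0],[[0,0,0],0,0],[[0,0,0],0,0],[[0,0,0],0,0]]}}

```text
time: 55.75
tcp_pos: [445.9, 344.9, 0.6]
orientation: [-0.0, 0.899, 0.437, 0.0]
contact_force: [0.1, -0.0, 0.2]
width: 85.7
grip_force: 0.0
```

Request:
{"api": "jog_arm", "payload": {"commands": [[[0,0,-0.3],0,0],[[0,0,-0.6],0,0],[[0,0,-0.9],0,0],[[0,0,-0.9],0,0],[[0,0,-0.9],0,0],[[0,0,-0.9],0,0],[[0,0,-0.9],0,0]]}}

```text
time: 56.45
tcp_pos: [444.4, 343.9, 133.5]
orientation: [0.0, 0.899, 0.437, -0.002]
contact_force: [-1.0, 0.1, -0.6]
width: 85.2
grip_force: 0.0
```

```bash
python3 bal.py 10; python3 -c "
from h import *
plan([(658.6,37.4,130,18)])"
```

```text
px [134 129] n 2355 z 15.4 slope deg [0.1 0. ] ctr [344.2 505.6] rect [344.3 505.5] [65.3 45.2] 4.8
px [319 191] n 3355 z 17.7 slope deg [-0.  -0.1] ctr [445.9 345. ] rect [445.8 345. ] [64.2 43.8] 51.8
px [600 288] n 597 z 62.0 slope deg [-0.4  0.5] ctr [658.2  37.7] rect [657.8  37.8] [55.3 53.8] 27.6
px [603 347] n 300 z 68.1 slope deg [-0.4  0.3] ctr [ 652.7 -118.4] rect [ 652.5 -118.2] [59.3 55.1] 18.8
at [444.5 344.  133.5] yaw 51.8
   [-0.2417, 0.7951, 0.0078] 0.188 rows>= 5
   [0.2419, 0.795, 0.0078] 0 rows>= 4
   [0.2419, 0.795, 0.0078] 0 rows>= 4
```

Request:
{"api": "jog_arm", "payload": {"commands": [[[-0.242,0.795,0.008],0.188,0],[[-0.242,0.795,0.008],0.188,0],[[-0.242,0.795,0.008],0.188,0],[[-0.242,0.795,0.008],0.188,0],[[-0.242,0.795,0.008],0.188,0]]}}

```text
time: 57.0
tcp_pos: [516.9, 241.4, 132.9]
orientation: [0.0, 0.988, 0.155, -0.001]
contact_force: [-0.2, -0.5, -0.3]
width: 85.6
grip_force: 0.0
```

Request:
{"api": "jog_arm", "payload": {"commands": [[[0.242,0.795,0.008],0,0],[[0.242,0.795,0.008],0,0],[[0.242,0.795,0.008],0,0],[[0.242,0.795,0.008],0,0]]}}

```text
time: 57.4
tcp_pos: [590.0, 138.2, 132.5]
orientation: [0.0, 0.988, 0.156, -0.0]
contact_force: [-0.9, 0.1, -0.3]
width: 85.5
grip_force: 0.0
```

Request:
{"api": "jog_arm", "payload": {"commands": [[[0.242,0.795,0.008],0,0],[[0.242,0.795,0.008],0,0],[[0.242,0.795,0.008],0,0],[[0.242,0.795,0.008],0,0],[[0.242,0.795,0.008],0,0],[[0.242,0.795,0.008],0,0],[[0.242,0.795,0.008],0,0],[[0.242,0.795,0.008],0,0],[[0.242,0.795,0.008],0,0],[[0.242,0.795,0.008],0,0]]}}

```text
time: 58.4
tcp_pos: [659.8, 38.7, 132.1]
orientation: [0.0, 0.988, 0.157, 0.0]
contact_force: [-0.2, 0.0, 0.2]
width: 85.3
grip_force: 0.0
```

```bash
python3 bal.py 11; python3 -c "
from h import *
plan([(658.6,37.3,70,18)])"
```

```text
px [320 213] n 3902 z 61.4 slope deg [-0.6  0.5] ctr [659.1  37. ] rect [659.   36.9] [54.8 54.8] 18.7
px [484 271] n 2171 z 67.6 slope deg [-0.5  0.8] ctr [ 653.  -118.5] rect [ 652.7 -118.8] [61.7 55. ] 18.6
px [ 57 273] n 731 z 17.1 slope deg [-0.1 -0. ] ctr [446.7 344.9] rect [446.2 345.2] [63.7 46.8] 52.0
px [  8 282] n 287 z 14.4 slope deg [-0.3  1.4] ctr [343.3 502.7] rect [344.4 504.8] [65.  45.7] 5.5
at [659.9  38.6 132.1] yaw 18.0
   [-0.0106, 0.0053, 0.4139] 0.0001 rows>= 3
```

Request:
{"api": "jog_arm", "payload": {"commands": [[[-0.01,0.005,0.2],0,0],[[-0.01,0.005,0.414],0,0],[[-0.01,0.005,0.414],0,0],[[-0.01,0.005,0.414],0,0],[[-0.01,0.005,0.414],0,0],[[-0.01,0.005,0.414],0,0],[[-0.01,0.005,0.414],0,0],[[-0.01,0.005,0.414],0,0],[[-0.01,0.005,0.414],0,0]]}}

```text
time: 59.35
tcp_pos: [659.0, 37.1, 70.5]
orientation: [0.0, 0.988, 0.156, 0.0]
contact_force: [-0.3, -0.9, 0.2]
width: 85.3
grip_force: 0.0
```

```bash
python3 -c "
from h import *
plan([(658.6,37.3,43.6,18)])"
```

```text
at [659.   37.1  70.5] yaw 18.0
   [-0.0023, -0.0023, 0.1791] -0.0 rows>= 2
```

Request:
{"api": "jog_arm", "payload": {"commands": [[[-0.002,-0.002,0.1],0,0],[[-0.002,-0.002,0.179],0,0],[[-0.002,-0.002,0.179],0,0],[[-0.002,-0.002,0.179],0,0],[[-0.002,-0.002,0.179],0,0],[[-0.002,-0.002,0.179],0,0],[[-0.002,-0.002,0.179],0,0],[[-0.002,-0.002,0.179],0,0]]}}

```text
time: 60.15
tcp_pos: [658.7, 37.3, 43.5]
orientation: [0.0, 0.988, 0.156, 0.0]
contact_force: [-0.1, 0.3, 0.4]
width: 85.5
grip_force: 0.0
```

Request:
{"api": "jog_arm", "payload": {"commands": [[[0,0,0],0,0.6],[[0,0,0],0,0.6],[[0,0,0],0,0.6],[[0,0,0],0,0.6],[[0,0,0],0,0.6],[[0,0,0],0,0.6]]}}

```text
time: 60.75
tcp_pos: [658.9, 37.2, 43.6]
orientation: [0.0, 0.988, 0.156, 0.001]
contact_force: [-0.5, -0.3, 3.6]
width: 54.4
grip_force: 47.3
```

Request:
{"api": "jog_arm", "payload": {"commands": [[[0,0,-0.2],0,0.6],[[0,0,-0.4],0,0.6],[[0,0,-0.4],0,0.6],[[0,0,-0.4],0,0.6],[[0,0,-0.4],0,0.6],[[0,0,-0.4],0,0.6],[[0,0,-0.4],0,0.6]]}}

```text
time: 61.45
tcp_pos: [657.0, 37.3, 101.0]
orientation: [-0.0, 0.988, 0.156, -0.002]
contact_force: [1.3, 0.6, -2.8]
width: 54.0
grip_force: 48.9
```

```bash
python3 held.py 9; python3 -c "
from h import *
plan([(540,245,60,18),(540,245,10,18)])"
```

```text
held n 8467 top z -17.2 tilt deg [0.5 0.8] ctr 0.14 0.23 rect [-0.   0.1] [55.5 54.4] 1.2 x -27.751186 27.774914 y -27.146116 27.220093
at [657.4  37.3 101.5] yaw 18.0
   [-0.1583, -0.7793, 0.1382] -0.0001 rows>= 4
   [-0.1581, -0.7793, 0.1382] 0 rows>= 4
   [0.0, 0.0, 0.3333] 0.0 rows>= 2
```

Request:
{"api": "jog_arm", "payload": {"commands": [[[-0.158,-0.779,0.05],0,0.6],[[-0.158,-0.779,0.1],0,0.6],[[-0.158,-0.779,0.138],0,0.6],[[-0.158,-0.779,0.138],0,0.6],[[-0.158,-0.779,0.138],0,0.6]]}}

```text
time: 62.0
tcp_pos: [599.5, 141.3, 81.9]
orientation: [0.0, 0.988, 0.157, -0.0]
contact_force: [0.6, 0.4, -2.5]
width: 54.0
grip_force: 49.0
```

Request:
{"api": "jog_arm", "payload": {"commands": [[[-0.158,-0.779,0.138],0,0.6],[[-0.158,-0.779,0.138],0,0.6],[[-0.158,-0.779,0.138],0,0.6],[[-0.158,-0.779,0.138],0,0.6],[[-0.158,-0.779,0.138],0,0.6],[[-0.158,-0.779,0.138],0,0.6],[[-0.158,-0.779,0.138],0,0.6],[[-0.158,-0.779,0.138],0,0.6]]}}

```text
time: 62.8
tcp_pos: [542.1, 243.9, 62.0]
orientation: [-0.0, 0.988, 0.156, 0.0]
contact_force: [-0.2, -0.7, -2.3]
width: 54.4
grip_force: 49.1
```

Request:
{"api": "jog_arm", "payload": {"commands": [[[0,0,0.2],0,0.6],[[0,0,0.35],0,0.6],[[0,0,0.35],0,0.6],[[0,0,0.35],0,0.6],[[0,0,0.35],0,0.6],[[0,0,0.35],0,0.6],[[0,0,0.35],0,0.6],[[0,0,0.35],0,0.6],[[0,0,0.35],0,0.6]]}}

```text
time: 63.7
tcp_pos: [541.3, 245.0, 9.6]
orientation: [-0.0, 0.988, 0.156, 0.0]
contact_force: [0.2, -0.1, -2.1]
width: 54.0
grip_force: 49.0
```

```bash
python3 held.py 10; python3 -c "
from h import *
plan([(540,245,0.5,18)])"
```

```text
held n 8275 top z -17.8 tilt deg [0.4 0.7] ctr 0.62 0.29 rect [0.2 0.3] [55.8 54.2] 1.6 x -27.693989 28.228043 y -26.816921 27.251207
at [541.2 245.    9.4] yaw 18.0
   [-0.0075, -0.0026, 0.0593] -0.0 rows>= 2
```

Request:
{"api": "jog_arm", "payload": {"commands": [[[0,0,0.03],0,0.6],[[0,0,0.06],0,0.6],[[0,0,0.06],0,0.6],[[0,0,0.06],0,0.6],[[0,0,0.06],0,0.6],[[0,0,0.06],0,0.6]]}}

```text
time: 64.35
tcp_pos: [541.2, 245.0, 0.1]
orientation: [-0.0, 0.988, 0.156, 0.0]
contact_force: [-1.0, -0.5, 0.2]
width: 54.1
grip_force: 49.4
```

Request:
{"api": "jog_arm", "payload": {"commands": [[[0,0,0.004],0,0.6],[[0,0,0.004],0,0.6],[[0,0,0.004],0,0.6]]}}

```text
time: 64.65
tcp_pos: [541.2, 245.0, 0.1]
orientation: [0.0, 0.988, 0.156, 0.0]
contact_force: [-2.7, 0.3, 5.4]
width: 54.1
grip_force: 50.0
```

Request:
{"api": "jog_arm", "payload": {"commands": [[[0,0,0],0,0.33],[[0,0,0],0,0.3],[[0,0,0],0,0.2],[[0,0,0],0,0],[[0,0,0],0,0],[[0,0,0],0,0],[[0,0,0],0,0]]}}

```text
time: 65.35
tcp_pos: [541.1, 244.9, -0.5]
orientation: [-0.0, 0.988, 0.156, 0.0]
contact_force: [0.9, 0.3, -0.1]
width: 85.4
grip_force: 0.0
```

Request:
{"api": "jog_arm", "payload": {"commands": [[[0,0,-0.3],0,0],[[0,0,-0.6],0,0],[[0,0,-0.9],0,0],[[0,0,-0.9],0,0],[[0,0,-0.9],0,0],[[0,0,-0.9],0,0],[[0,0,-0.9],0,0]]}}

```text
time: 66.05
tcp_pos: [539.4, 244.3, 132.3]
orientation: [0.0, 0.988, 0.156, -0.002]
contact_force: [0.5, -0.3, -0.3]
width: 85.5
grip_force: 0.0
```

```bash
python3 bal.py 12; python3 -c "
from h import *
plan([(653,-118,135,18)])"
```

```text
px [319 191] n 2872 z 17.6 slope deg [ 0.1 -0.1] ctr [542.  244.8] rect [542.2 245.1] [54.9 54.2] 66.4
px [192 246] n 1929 z 17.4 slope deg [-0.3 -0.2] ctr [448.2 347.2] rect [448.  347.3] [58.4 45.1] 51.8
px [ 79 273] n 918 z 15.2 slope deg [0.1 0.1] ctr [344.2 505.7] rect [344.1 505.6] [66.  45.9] 4.0
at [539.5 244.3 132.4] yaw 18.0
   [-0.0089, 0.8437, -0.0059] -0.0 rows>= 4
   [-0.009, 0.8437, -0.0059] 0 rows>= 4
   [-0.009, 0.8437, -0.0059] 0 rows>= 4
```

Request:
{"api": "jog_arm", "payload": {"commands": [[[-0.009,0.844,-0.006],0,0],[[-0.009,0.844,-0.006],0,0],[[-0.009,0.844,-0.006],0,0],[[-0.009,0.844,-0.006],0,0]]}}

```text
time: 66.5
tcp_pos: [579.2, 120.6, 134.1]
orientation: [0.001, 0.988, 0.154, -0.001]
contact_force: [0.2, 1.0, 0.6]
width: 85.5
grip_force: 0.0
```

Request:
{"api": "jog_arm", "payload": {"commands": [[[-0.009,0.844,-0.006],0,0],[[-0.009,0.844,-0.006],0,0],[[-0.009,0.844,-0.006],0,0],[[-0.009,0.844,-0.006],0,0]]}}

```text
time: 66.9
tcp_pos: [617.2, 0.7, 135.4]
orientation: [0.0, 0.988, 0.155, -0.0]
contact_force: [0.2, 0.0, 0.5]
width: 85.4
grip_force: 0.0
```

Request:
{"api": "jog_arm", "payload": {"commands": [[[-0.009,0.844,-0.006],0,0],[[-0.009,0.844,-0.006],0,0],[[-0.009,0.844,-0.006],0,0],[[-0.009,0.844,-0.006],0,0],[[-0.009,0.844,-0.006],0,0],[[-0.009,0.844,-0.006],0,0],[[-0.009,0.844,-0.006],0,0],[[-0.009,0.844,-0.006],0,0],[[-0.009,0.844,-0.006],0,0],[[-0.009,0.844,-0.006],0,0]]}}

```text
time: 67.9
tcp_pos: [654.6, -117.1, 137.4]
orientation: [-0.0, 0.988, 0.157, 0.0]
contact_force: [0.1, 0.2, 0.3]
width: 85.1
grip_force: 0.0
```

```bash
python3 bal.py 13; python3 -c "
from h import *
plan([(653,-118,75,18)])"
```

```text
px [ 28 192] n 690 z 17.2 slope deg [-0.1  0.2] ctr [542.5 243.8] rect [542.7 243.6] [54.8 55.7] 50.0
at [ 654.6 -117.3  137.4] yaw 18.0
   [-0.0115, 0.0012, 0.4158] 0.0001 rows>= 3
```

View pics/b13.png

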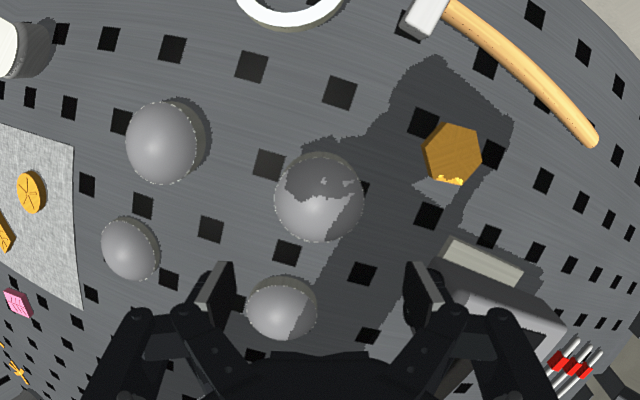

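```bash
python3 - <<'E'
from h import *
for n in ["scene","side"]:
    c=shot(n); cv2.imwrite(f"pics/{n}1.png",c["pixels"]); w=cloud(c)
    k,lab,st,ce=cv2.connectedComponentsWithStats(brass(c))
    for i in range(1,k):
        if st[i,4]>15:
            p=np.nanmedian(w[lab==i],0)
            if 250<p[0]<900 and abs(p[1])<600: print(n,ce[i].round(),st[i,4],p.round(1))
E
```

```text
scene [362. 135.] 169 [351.  500.5  12.4]
scene [358. 166.] 153 [453.1 338.5  15. ]
scene [364. 193.] 159 [549.6 238.1  15.1]
scene [306. 341.] 539 [ 735.5 -226.2   13.4]
side [265. 147.] 207 [ 729.  -217.    11.8]
side [310. 278.] 389 [541.  249.7  14.6]
side [349. 321.] 582 [445.6 348.7  14.8]
side [399. 396.] 278 [344.9 490.9  12.8]
```

The dome under the gripper is now empty. The hexagon has been knocked off and lies flat on the table at (453,155), between the hammer and the scanner. I'll go and look closer.

```bash
python3 -c "
from h import *
plan([(665,-225,170,0)])"
```

```text
at [ 654.6 -117.5  137.3] yaw 18.0
   [-0.1552, 0.703, -0.218] 0.1 rows>= 4
```

Request:
{"api": "jog_arm", "payload": {"commands": [[[-0.155,0.703,-0.218],0.1,0],[[-0.155,0.703,-0.218],0.1,0],[[-0.155,0.703,-0.218],0.1,0],[[-0.155,0.703,-0.218],0.1,0],[[-0.155,0.703,-0.218],0.1,0],[[-0.155,0.703,-0.218],0.1,0],[[-0.155,0.703,-0.218],0.1,0],[[-0.155,0.703,-0.218],0.1,0],[[-0.155,0.703,-0.218],0.1,0]]}}

```text
time: 68.95
tcp_pos: [665.0, -224.1, 169.7]
orientation: [-0.0, 1.0, 0.001, -0.0]
contact_force: [0.1, -0.6, -0.3]
width: 85.3
grip_force: 0.0
```

```bash
sed -i 's/-200<m\[1\]/-300<m[1]/' bal.py; python3 bal.py 14; python3 - <<'E'
import cv2,numpy as np
d=np.load("pics/bal.npz"); im=d["im"]; w=d["w"]
cv2.imwrite("pics/hexc.png",cv2.resize(im[20:220,200:440],(720,600)))
P=w.reshape(-1,3); m=(np.hypot(P[:,0]-732,P[:,1]+221)<85)&(P[:,2]>6)
q=P[m]; print(np.histogram2d(q[:,0],q[:,1],bins=[np.arange(650,821,20),np.arange(-310,-129,20)])[0].astype(int))
E
python3 -c "
from h import *
plan([])"
```

```text
px [319 117] n 2680 z 15.5 slope deg [ 0.1 -0. ] ctr [ 730.5 -225. ] rect [ 730.5 -224.9] [53.7 60.8] 7.8
px [ 33 261] n 390 z 17.0 slope deg [-0.1  0.3] ctr [542.8 243.8] rect [543.1 243.4] [53.1 55.2] 61.0
px [ 23 298] n 279 z 16.8 slope deg [-0.6  0.4] ctr [447.8 344. ] rect [447.9 343. ] [66.6 46.1] 53.4
[[   0   19  718    0    0    0 1016  258    0]
 [   0 2050 3065 3432 3354 3295 2826 3332    0]
 [   0    0    0   78  143    6    0    0    0]
 [   0    0   21  417  440  228    0    0    0]
 [   0    0   51  403  438  210    0    0    0]
 [   0    0    0  103  141   31    0    0    0]
 [   0    0    0    0    0    0    0    0    0]
 [   0    0    0    0    0    0    0    0    0]]
at [ 665.  -224.3  169.8] yaw 0.0
```

View pics/b14.png

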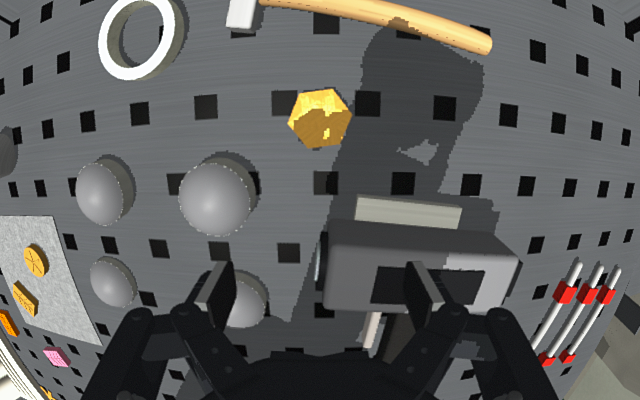

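View pics/hexc.png

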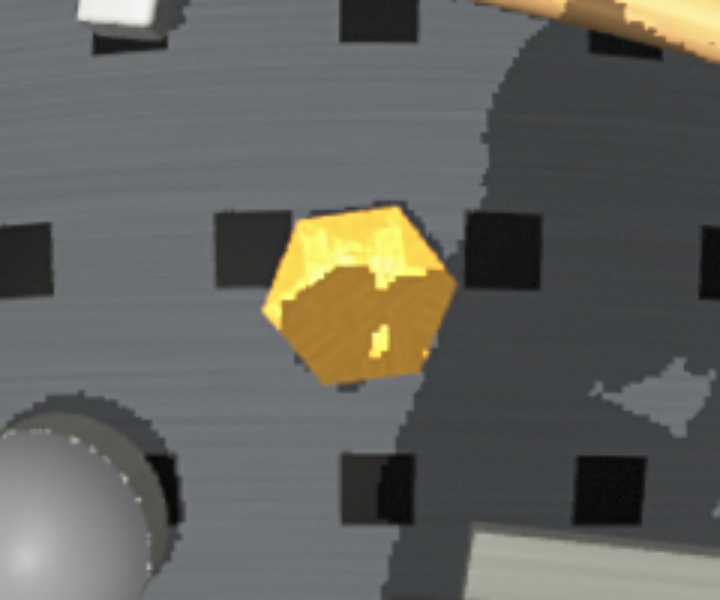

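```bash
python3 -c "
from h import *
plan([(730.4,-225,110,37.8)])"
```

```text
at [ 665.  -224.3  169.8] yaw 0.0
   [0.4358, 0.0047, 0.3987] -0.2097 rows>= 6
```

The crop shows no veins on the hexagon at (360,295), so it may be upside down. I'll check with depth, and with the veins seen on the other tiles.

```bash
python3 - <<'E'
from h import *
def stats(w,name,c,r):
    P=w.reshape(-1,3)
    m=(np.hypot(P[:,0]-c[0],P[:,1]-c[1])<r)&(P[:,2]>9)&(P[:,2]<30); q=P[m]
    A=np.c_[q[:,:2]-c,np.ones(len(q))]; pl=np.linalg.lstsq(A,q[:,2],rcond=None)[0]; e=q[:,2]-A@pl
    t=(np.hypot(P[:,0]-c[0],P[:,1]-c[1])>45)&(np.hypot(P[:,0]-c[0],P[:,1]-c[1])<60)&(abs(P[:,2])<8)
    print(name,len(q),"z",pl[2].round(2),"std",e.std().round(2),np.percentile(e,[1,10,50,90,99]).round(2),"surround z",np.median(P[t][:,2]).round(2))
    return m
d=np.load("pics/bal.npz"); stats(d["w"],"hex now",(730.5,-225),24)
d=np.load("pics/wd.npz")
c=shot("wrist"); w=cloud(c); stats(w,"hex again",(730.5,-225),24)
# earlier held hex for comparison
d=np.load("pics/h1.npz"); T=d["T"]; t=(d["w"]-T[:3,3])@T[:3,:3]; t[...,2]*=-1
P=t.reshape(-1,3); m=(np.hypot(P[:,0],P[:,1])<24)&(abs(P[:,2]-17.6)<6); q=P[m]; A=np.c_[q[:,:2],np.ones(len(q))]; e=q[:,2]-A@np.linalg.lstsq(A,q[:,2],rcond=None)[0]; print("held h1",len(q),e.std().round(2),np.percentile(e,[1,10,50,90,99]).round(2))
d=np.load("pics/h2.npz"); T=d["T"]; t=(d["w"]-T[:3,3])@T[:3,:3]; t[...,2]*=-1
P=t.reshape(-1,3); m=(np.hypot(P[:,0],P[:,1])<24)&(abs(P[:,2]-17.6)<6); q=P[m]; A=np.c_[q[:,:2],np.ones(len(q))]; e=q[:,2]-A@np.linalg.lstsq(A,q[:,2],rcond=None)[0]; print("held h2",len(q),e.std().round(2),np.percentile(e,[1,10,50,90,99]).round(2))
E
```

```text
hex now 1945 z 15.5 std 0.74 [-1.71 -0.95  0.02  0.92  1.67] surround z 1.53
hex again 1942 z 15.5 std 0.74 [-1.67 -0.96  0.    0.97  1.69] surround z 1.58
held h1 6352 0.75 [-1.42 -0.88 -0.1   1.06  2.04]
held h2 6348 0.75 [-1.48 -0.87 -0.09  1.08  1.96]
```

The surface is flat without the ridge skew that the held hexagon showed, and no veins are visible, so it landed upside down. Plan: pick it up, turn it 90° in the fingers against the end of the scanner's grip, then lean it over on the mat to finish face up.

Request:
{"api": "jog_arm", "payload": {"commands": [[[0.436,0.005,0.399],-0.21,0],[[0.436,0.005,0.399],-0.21,0],[[0.436,0.005,0.399],-0.21,0],[[0.436,0.005,0.399],-0.21,0],[[0.436,0.005,0.399],-0.21,0],[[0.436,0.005,0.399],-0.21,0],[[0.436,0.005,0.399],-0.21,0],[[0.436,0.005,0.399],-0.21,0],[[0.436,0.005,0.399],-0.21,0],[[0.436,0.005,0.399],-0.21,0]]}}

```text
time: 70.05
tcp_pos: [730.4, -225.8, 110.3]
orientation: [0.0, 0.946, 0.324, 0.0]
contact_force: [0.2, -0.1, -0.7]
width: 85.9
grip_force: 0.0
```

```bash
python3 bal.py 15; python3 -c "
from h import *
plan([(730.4,-225,25,37.8)])"
```

```text
px [317 200] n 3560 z 15.5 slope deg [-0.  -0.1] ctr [ 730.3 -224.7] rect [ 730.1 -224.6] [62.1 54. ] 38.4
at [ 730.4 -225.8  110.2] yaw 37.8
   [0.0035, -0.0044, 0.5681] -0.0001 rows>= 3
```

Request:
{"api": "jog_arm", "payload": {"commands": [[[0.003,-0.006,0.3],-0.003,0],[[0.003,-0.006,0.568],-0.003,0],[[0.003,-0.006,0.568],-0.003,0],[[0.003,-0.006,0.568],-0.003,0],[[0.003,-0.006,0.568],-0.003,0],[[0.003,-0.006,0.568],-0.003,0],[[0.003,-0.006,0.568],-0.003,0],[[0.003,-0.006,0.568],-0.003,0],[[0.003,-0.006,0.568],-0.003,0],[[0.003,-0.006,0.568],-0.003,0]]}}

```text
time: 71.1
tcp_pos: [730.3, -224.8, 25.1]
orientation: [0.0, 0.945, 0.328, 0.0]
contact_force: [-0.5, -0.5, 0.3]
width: 85.1
grip_force: 0.0
```

```bash
python3 -c "
from h import *
plan([(730.3,-224.7,-2,38.3)])"
```

```text
at [ 730.3 -224.8   25.1] yaw 38.3
   [0.0006, -0.0005, 0.1809] 0.0002 rows>= 2
```

Request:
{"api": "jog_arm", "payload": {"commands": [[[0,0,0.1],0,0],[[0,0,0.18],0,0],[[0,0,0.18],0,0],[[0,0,0.18],0,0],[[0,0,0.18],0,0],[[0,0,0.18],0,0],[[0,0,0.18],0,0],[[0,0,0.18],0,0]], "grip_force": 45}}

```text
time: 71.9
tcp_pos: [730.6, -224.9, -1.5]
orientation: [0.0, 0.945, 0.328, 0.0]
contact_force: [0.3, 0.5, -0.4]
width: 85.4
grip_force: 0.0
```

Request:
{"api": "jog_arm", "payload": {"commands": [[[0,0,0],0,0.6],[[0,0,0],0,0.6],[[0,0,0],0,0.6],[[0,0,0],0,0.6],[[0,0,0],0,0.6],[[0,0,0],0,0.6]]}}

```text
time: 72.5
tcp_pos: [730.6, -224.9, -1.7]
orientation: [0.0, 0.945, 0.328, 0.0]
contact_force: [-0.7, -0.3, 3.4]
width: 52.7
grip_force: 50.8
```

Request:
{"api": "jog_arm", "payload": {"commands": [[[0,0,-0.3],0,0.6],[[0,0,-0.6],0,0.6],[[0,0,-1],0,0.6],[[0,0,-1],0,0.6],[[0,0,-1],0,0.6],[[0,0,-1],0,0.6],[[0,0,-1],0,0.6],[[0,0,-1],0,0.6]]}}

```text
time: 73.3
tcp_pos: [728.1, -224.1, 143.7]
orientation: [-0.002, 0.945, 0.328, -0.002]
contact_force: [0.0, -0.3, -2.7]
width: 52.4
grip_force: 50.2
```

```bash
python3 held.py 11; python3 -c "
from h import *
plan([(600,-200,160,15),(435,-250,150,-5.6),(435,-301.7,110,-5.6)])"
```

```text
held n 9221 top z -16.3 tilt deg [ 0.2 -0.1] ctr -0.35 -0.52 rect [-0.4 -0.4] [54.1 62.8] 89.6 x -31.853334 30.977089 y -27.588322 26.54771
at [ 728.6 -224.2  144.5] yaw 38.3
   [-0.5722, -0.6583, -0.1036] 0.1296 rows>= 4
   [-0.5744, 0.0186, 0.0333] 0.1144 rows>= 4
   [-0.5311, 0.2195, 0.0333] 0 rows>= 3
   [0.0336, 0.343, 0.2667] -0.0 rows>= 3
```

Request:
{"api": "jog_arm", "payload": {"commands": [[[-0.572,-0.658,-0.104],0.13,0.6],[[-0.572,-0.658,-0.104],0.13,0.6],[[-0.572,-0.658,-0.104],0.13,0.6],[[-0.572,-0.658,-0.104],0.13,0.6],[[-0.572,-0.658,-0.104],0.13,0.6]]}}

```text
time: 73.85
tcp_pos: [601.3, -200.5, 163.2]
orientation: [-0.0, 0.991, 0.13, 0.0]
contact_force: [0.3, -1.0, -2.2]
width: 52.6
grip_force: 50.2
```

Request:
{"api": "jog_arm", "payload": {"commands": [[[-0.574,0.019,0.033],0.114,0.6],[[-0.574,0.019,0.033],0.114,0.6],[[-0.574,0.019,0.033],0.114,0.6],[[-0.574,0.019,0.033],0.114,0.6]]}}

```text
time: 74.25
tcp_pos: [519.9, -226.5, 158.5]
orientation: [0.0, 0.999, -0.049, 0.001]
contact_force: [1.3, 0.1, -2.8]
width: 52.7
grip_force: 50.2
```

Request:
{"api": "jog_arm", "payload": {"commands": [[[-0.531,0.22,0.033],0,0.6],[[-0.531,0.22,0.033],0,0.6],[[-0.531,0.22,0.033],0,0.6],[[-0.531,0.22,0.033],0,0.6]]}}

```text
time: 74.65
tcp_pos: [438.3, -251.6, 154.2]
orientation: [0.0, 0.999, -0.049, 0.001]
contact_force: [0.3, -0.8, -2.4]
width: 52.5
grip_force: 50.2
```

Request:
{"api": "jog_arm", "payload": {"commands": [[[0.034,0.343,0.267],0,0.6],[[0.034,0.343,0.267],0,0.6],[[0.034,0.343,0.267],0,0.6],[[0.034,0.343,0.267],0,0.6],[[0.034,0.343,0.267],0,0.6],[[0.034,0.343,0.267],0,0.6],[[0.034,0.343,0.267],0,0.6],[[0.034,0.343,0.267],0,0.6],[[0.034,0.343,0.267],0,0.6],[[0.034,0.343,0.267],0,0.6]]}}

```text
time: 75.65
tcp_pos: [436.8, -302.3, 113.7]
orientation: [0.0, 0.999, -0.049, 0.0]
contact_force: [0.3, -1.1, -2.7]
width: 52.8
grip_force: 50.2
```

```bash
python3 held.py 12; python3 - <<'E'
from h import *
for k in ("h1","h11","h12"):
    d=np.load(f"pics/{k}.npz"); T=d["T"]; t=(d["w"]-T[:3,3])@T[:3,:3]; t[...,2]*=-1
    P=t.reshape(-1,3); m=(np.hypot(P[:,0],P[:,1])<24)&(abs(P[:,2]-17)<6); q=P[m]; A=np.c_[q[:,:2],np.ones(len(q))]; e=q[:,2]-A@np.linalg.lstsq(A,q[:,2],rcond=None)[0]; print(k,len(q),e.std().round(3),"skew",((e/e.std())**3).mean().round(2))
P=d["w"].reshape(-1,3); I=d["im"].astype(int).reshape(-1,3)
b=P[(I.max(1)<70)&(P[:,2]>83)&(P[:,2]<92)&(P[:,0]>455-30)&(P[:,0]<520)&(abs(P[:,1]+306)<25)]
print("butt x",np.percentile(b[:,0],[0,1,3]),"y at butt",b[b[:,0]<470][:,1].min(),b[b[:,0]<470][:,1].max())
cv2.imwrite("pics/butt.png",d["im"])
plan([(435,-301.7,90,-5.6)])
E
```

```text
held n 9839 top z -17.1 tilt deg [ 0.4 -0.1] ctr 0.3 0.35 rect [0.4 0.2] [62.2 54.3] 0.4 x -30.698124 31.491297 y -26.869425 27.478802
h1 6352 0.754 skew 0.61
h11 6332 0.55 skew -0.08
h12 6296 0.541 skew -0.0
butt x [455.07320985 457.18306764 459.03882732] y at butt -321.77274648063474 -287.35402725370847
at [ 436.8 -302.3  113.6] yaw -5.6
   [-0.0123, -0.0029, 0.1574] 0.0001 rows>= 2
```

View pics/h12.png

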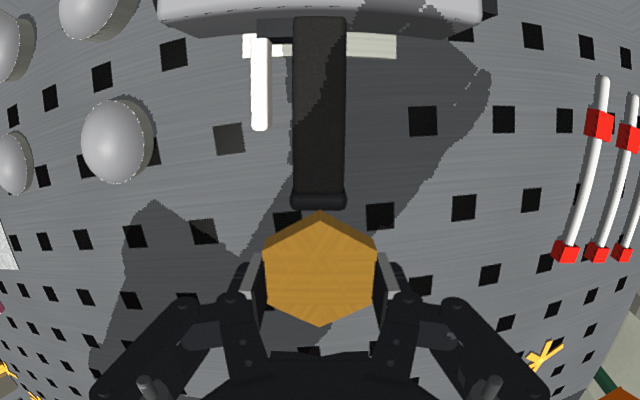

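The view shows the hexagon held with a plain face up, definitely upside down. The grip's butt is just ahead of it at (320,200).

Request:
{"api": "jog_arm", "payload": {"commands": [[[-0.004,0.013,0.08],0,0.6],[[-0.004,0.013,0.15],0,0.6],[[-0.004,0.013,0.15],0,0.6],[[-0.004,0.013,0.15],0,0.6],[[-0.004,0.013,0.15],0,0.6],[[-0.004,0.013,0.15],0,0.6],[[-0.004,0.013,0.15],0,0.6],[[-0.004,0.013,0.15],0,0.6]], "grip_force": 22}}

```text
time: 76.5
tcp_pos: [436.2, -304.3, 91.3]
orientation: [0.0, 0.999, -0.049, 0.0]
contact_force: [0.5, -0.3, -3.2]
width: 52.5
grip_force: 50.2
```

```bash
python3 -c "
from h import *
plan([(435,-304.3,74,-5.6),(435,-304.3,56,-5.6)])"
```

```text
at [ 436.2 -304.3   91.3] yaw -5.6
   [-0.0081, 0.0005, 0.1155] 0.0001 rows>= 2
   [0.0, -0.0, 0.12] -0.0 rows>= 2
```

Request:
{"api": "jog_arm", "payload": {"commands": [[[-0.008,0,0.04],0,0.6],[[-0.008,0,0.06],0,0.6],[[-0.008,0,0.07],0,0.6],[[-0.008,0,0.08],0,0.6],[[-0.008,0,0.08],0,0.6],[[-0.008,0,0.08],0,0.6]]}}

```text
time: 77.1
tcp_pos: [434.0, -303.9, 78.5]
orientation: [-0.0, 0.999, -0.049, -0.001]
contact_force: [-2.7, -0.2, -0.5]
width: 52.4
grip_force: 50.4
```

Request:
{"api": "jog_arm", "payload": {"commands": [[[0,0,0.01],0,0.6],[[0,0,0.02],0,0.6],[[0,0,0.03],0,0.6],[[0,0,0.03],0,0.6],[[0,0,0.03],0,0.6]]}}

```text
time: 77.6
tcp_pos: [434.0, -303.6, 73.8]
orientation: [-0.001, 0.999, -0.049, -0.001]
contact_force: [-4.1, -0.6, -2.4]
width: 52.5
grip_force: 50.3
```

```bash
cat > ax.py <<'E'
from h import *
import sys
c=shot("wrist"); w=cloud(c); T=T_tool(); t=(w.reshape(-1,3)-T[:3,3])@T[:3,:3]
cv2.imwrite(f"pics/x{sys.argv[1]}.png",c["pixels"])
m=(brass(c).ravel()>0)&(abs(t[:,0])<45)&(abs(t[:,1])<30)&(abs(t[:,2])<60); q=t[m]; q=q*[1,1,-1]
s=q[abs(q[:,1])<15]
print("n",len(q)); 
if len(s)>20:
    print("x",np.percentile(s[:,0],[1,50,99]).round(1),"z",np.percentile(s[:,2],[1,50,99]).round(1))
    u,sv,vt=np.linalg.svd(s-s.mean(0),full_matrices=False); print("normal",vt[2].round(2),sv.round(0),"mean",s.mean(0).round(1),"tilt about y deg",np.degrees(np.arctan2(-vt[2][0]*np.sign(vt[2][2]),abs(vt[2][2]))).round(1))
E
python3 ax.py 1
```

```text
n 9292
x [-27.4   4.4  29.6] z [15.5 17.1 18.4]
normal [0. 0. 1.] [1201.  631.   47.] mean [ 3.2  0.1 17.1] tilt about y deg -0.1
```

```bash
python3 - <<'E'
from h import *
im=cv2.imread("pics/x1.png"); cv2.imwrite("pics/x1c.png",cv2.resize(im[120:345,185:455],(720,600)))
c=shot("wrist"); w=cloud(c); P=w.reshape(-1,3); I=c["pixels"].astype(int).reshape(-1,3)
b=P[(I.max(1)<70)&(P[:,0]>425)&(P[:,0]<500)&(abs(P[:,1]+306)<12)]
for z in range(50,96,5):
    s=b[abs(b[:,2]-z)<2.5]; print(z,len(s),np.percentile(s[:,0],[1,50]).round(1) if len(s)>5 else "")
print(ctrl.get_state()["tcp_pos"],ctrl.get_state()["contact_force"],ctrl.get_state()["ft_torque"])
E
```

```text
50 0 
55 0 
60 0 
65 0 
70 0 
75 0 
80 0 
85 3980 [464.6 483.2]
90 579 [459.  464.9]
95 0 
[ 433.99345459 -303.55367997   73.85558628] [-3.56882909  0.13498638 -2.93438187] [ 0.04827279  0.78287831 -0.06037783]
```

View pics/x1c.png

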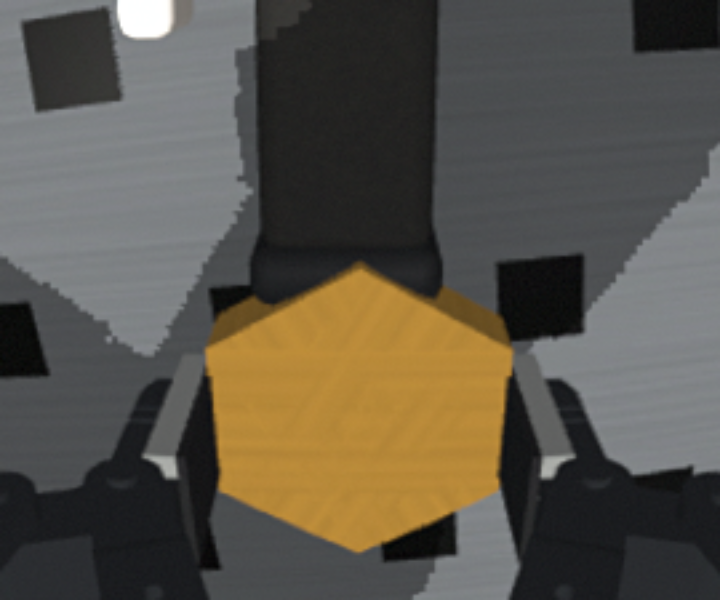

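The rounded butt lip at (345,270) has let the tile's point slip down in front of it. I'll lift, move 13 mm further over the grip, and press down again.

Request:
{"api": "jog_arm", "payload": {"commands": [[[-0.01,0.004,-0.06],0,0.6],[[-0.01,0.004,-0.15],0,0.6],[[0.04,0.004,-0.15],0,0.6],[[0.09,0.004,-0.15],0,0.6],[[0.09,0.004,-0.15],0,0.6],[[0.09,0.004,-0.15],0,0.6],[[0.09,0.004,-0.15],0,0.6],[[0.09,0.004,-0.15],0,0.6]]}}

```text
time: 78.5
tcp_pos: [447.8, -305.7, 96.5]
orientation: [-0.0, 0.999, -0.049, -0.0]
contact_force: [-0.4, -0.2, -2.6]
width: 52.6
grip_force: 50.2
```

Request:
{"api": "jog_arm", "payload": {"commands": [[[0,0,0.03],0,0.6],[[0,0,0.06],0,0.6],[[0,0,0.08],0,0.6],[[0,0,0.08],0,0.6],[[0,0,0.08],0,0.6]]}}

```text
time: 79.0
tcp_pos: [448.1, -305.9, 84.8]
orientation: [-0.0, 0.999, -0.049, -0.0]
contact_force: [-0.4, -0.9, -2.4]
width: 52.7
grip_force: 50.3
```

Request:
{"api": "jog_arm", "payload": {"commands": [[[0,0,0.01],0,0.6],[[0,0,0.02],0,0.6],[[0,0,0.03],0,0.6],[[0,0,0.03],0,0.6]]}}

```text
time: 79.4
tcp_pos: [448.5, -306.3, 82.9]
orientation: [-0.0, 0.999, -0.049, -0.0]
contact_force: [-5.1, 3.2, 10.3]
width: 52.3
grip_force: 51.8
```

```bash
python3 ax.py 2
```

```text
n 9808
x [-27.4   6.9  30.6] z [ 5.6 17.1 18.6]
normal [ 0.04 -0.    1.  ] [1313.  660.  177.] mean [ 5.3  0.1 16.6] tilt about y deg -2.4
```

Request:
{"api": "jog_arm", "payload": {"commands": [[[0,0,0.01],0,0.6],[[0,0,0.02],0,0.6],[[0,0,0.02],0,0.6],[[0,0,0.02],0,0.6]]}}

```text
time: 79.85
tcp_pos: [448.4, -306.4, 82.4]
orientation: [-0.0, 0.999, -0.048, -0.0]
contact_force: [-10.5, 5.4, 25.5]
width: 52.9
grip_force: 53.7
```

```bash
python3 ax.py 3
```

```text
n 9788
x [-27.3   7.2  30.6] z [ 6.  17.4 19.1]
normal [ 0.03 -0.    1.  ] [1314.  658.  183.] mean [ 5.4  0.1 16.8] tilt about y deg -1.6
```

At about 50 N the grip is too firm for the tile to turn. I'll set it on the open table and re-grip lightly, off-centre.

```bash
python3 -c "
from h import *
plan([(445,-305,105,-5.6),(385,-300,105,-5.6),(385,-300,5,-5.6)])"
```

```text
at [ 448.4 -306.4   82.3] yaw -5.6
   [-0.0233, -0.0068, -0.151] 0.0002 rows>= 2
   [-0.4013, 0.0059, -0.0] -0.0 rows>= 3
   [0.0, -0.0, 0.6667] -0.0 rows>= 3
```

Request:
{"api": "jog_arm", "payload": {"commands": [[[0,0,-0.1],0,0.6],[[0,0,-0.18],0,0.6],[[-0.2,0,-0.18],0,0.6],[[-0.43,0,-0.18],0,0.6],[[-0.43,0,-0.18],0,0.6],[[-0.43,0,-0.18],0,0.6],[[-0.43,0,-0.18],0,0.6],[[-0.43,0,-0.18],0,0.6],[[-0.43,0,-0.18],0,0.6],[[-0.43,0,-0.18],0,0.6]]}}

```text
time: 80.9
tcp_pos: [384.5, -299.8, 104.5]
orientation: [0.0, 0.999, -0.048, 0.0]
contact_force: [-0.3, -0.1, -3.2]
width: 52.5
grip_force: 50.5
```

Request:
{"api": "jog_arm", "payload": {"commands": [[[0,0,0.3],0,0.6],[[0,0,0.6],0,0.6],[[0,0,0.66],0,0.6],[[0,0,0.66],0,0.6],[[0,0,0.66],0,0.6],[[0,0,0.66],0,0.6],[[0,0,0.66],0,0.6],[[0,0,0.66],0,0.6],[[0,0,0.66],0,0.6]]}}

```text
time: 81.8
tcp_pos: [384.5, -300.2, 6.4]
orientation: [0.001, 0.999, -0.049, 0.001]
contact_force: [-0.8, 0.1, -4.6]
width: 53.0
grip_force: 50.4
```

```bash
python3 held.py 13;python3 -c "
from h import *
plan([(385,-300,-1.2,-5.6)])"
```

```text
held n 9870 top z -17.5 tilt deg [-0.1 -0. ] ctr 0.49 0.59 rect [0.8 0.7] [54.3 62.3] 88.8 x -30.428509 31.941607 y -26.695919 27.604712
at [ 384.3 -300.     6.1] yaw -5.6
   [0.0045, -0.0005, 0.0489] 0.0001 rows>= 2
```

Request:
{"api": "jog_arm", "payload": {"commands": [[[0,0,0.03],0,0.6],[[0,0,0.049],0,0.6],[[0,0,0.049],0,0.6],[[0,0,0.049],0,0.6],[[0,0,0.049],0,0.3],[[0,0,0.049],0,0],[[0,0,0.049],0,0],[[0,0,0.049],0,0],[[-0.02,0,0.035],0,0],[[-0.053,0,0.035],0,0]], "grip_force": 20}}

```text
time: 82.85
tcp_pos: [376.3, -299.2, 0.6]
orientation: [0.0, 0.999, -0.049, 0.0]
contact_force: [-1.2, -1.4, 0.3]
width: 85.7
grip_force: 0.0
```

Request:
{"api": "jog_arm", "payload": {"commands": [[[0,0,0],0,0],[[0,0,0],0,0],[[0,0,0],0,0],[[0,0,0],0,0],[[0,0,0],0,0.4],[[0,0,0],0,0.4],[[0,0,0],0,0.4],[[0,0,0],0,0.4],[[0,0,0],0,0.4],[[0,0,0],0,0.4]]}}

```text
time: 83.85
tcp_pos: [376.2, -298.9, 0.4]
orientation: [-0.0, 0.999, -0.049, 0.0]
contact_force: [-1.4, 1.3, 3.2]
width: 53.3
grip_force: 21.5
```

Request:
{"api": "jog_arm", "payload": {"commands": [[[0,0,-0.2],0,0.4],[[0,0,-0.4],0,0.4],[[0,0,-0.6],0,0.4],[[0,0,-0.68],0,0.4],[[0,0,-0.68],0,0.4],[[0,0,-0.68],0,0.4],[[0,0,-0.68],0,0.4]]}}

```text
time: 84.55
tcp_pos: [374.7, -297.7, 100.3]
orientation: [-0.001, 0.999, -0.049, -0.002]
contact_force: [0.1, -0.0, -3.7]
width: 53.5
grip_force: 24.2
```

```bash
python3 held.py 14;python3 -c "
from h import *
plan([(433,-304.4,104,-5.6)])"
```

```text
held n 10217 top z -14.8 tilt deg [ 0.4 -0.1] ctr 8.09 0.35 rect [8.2 0.4] [61.6 54.9] 59.7 x -22.913364 39.613144 y -26.962029 27.540806
at [ 374.8 -297.8  100.4] yaw -5.6
   [0.3904, 0.0063, -0.0243] 0.0001 rows>= 3
```

Request:
{"api": "jog_arm", "payload": {"commands": [[[0.2,0.006,-0.02],0,0.4],[[0.417,0.006,-0.02],0,0.4],[[0.417,0.006,-0.02],0,0.4],[[0.417,0.006,-0.02],0,0.4],[[0.417,0.006,-0.02],0,0.4],[[0.417,0.006,0.04],0,0.4],[[0.417,0.006,0.06],0,0.4],[[0.417,0.006,0.08],0,0.4],[[0.417,0.006,0.1],0,0.4],[[0.417,0.006,0.1],0,0.4]]}}

```text
time: 85.6
tcp_pos: [437.8, -305.7, 86.7]
orientation: [-0.0, 0.999, -0.049, -0.0]
contact_force: [-0.1, 0.1, -3.5]
width: 53.2
grip_force: 24.2
```

Request:
{"api": "jog_arm", "payload": {"commands": [[[0,0,0.01],0,0.4],[[0,0,0.02],0,0.4],[[0,0,0.03],0,0.4],[[0,0,0.03],0,0.4]]}}

```text
time: 86.0
tcp_pos: [438.2, -306.3, 84.1]
orientation: [0.0, 0.999, -0.049, -0.0]
contact_force: [-4.1, 2.2, 5.5]
width: 53.4
grip_force: 25.2
```

```bash
python3 ax.py 4
```

```text
n 10210
x [-19.5  14.5  38.5] z [ 4.7 15.4 17.5]
normal [ 0.01 -0.    1.  ] [1333.  671.  178.] mean [12.9  0.1 15. ] tilt about y deg -0.5
```

Request:
{"api": "jog_arm", "payload": {"commands": [[[0,0,0.01],0,0.4],[[0,0,0.02],0,0.4],[[0,0,0.03],0,0.4],[[0,0,0.03],0,0.4]]}}

```text
time: 86.45
tcp_pos: [437.6, -306.3, 79.7]
orientation: [0.0, 0.999, -0.048, -0.001]
contact_force: [-5.1, 2.2, 7.4]
width: 53.2
grip_force: 26.4
```

Request:
{"api": "jog_arm", "payload": {"commands": [[[0,0,0.01],0,0.4],[[0,0,0.02],0,0.4],[[0,0,0.03],0,0.4],[[0,0,0.03],0,0.4]]}}

```text
time: 86.85
tcp_pos: [437.5, -306.2, 75.1]
orientation: [0.0, 0.999, -0.048, -0.001]
contact_force: [-5.6, 1.2, 6.2]
width: 53.1
grip_force: 27.6
```

```bash
python3 ax.py 5
```

```text
n 9516
x [-19.6  17.7  37.8] z [ 9.7 20.3 27.8]
normal [ 0.22 -0.   -0.97] [1310.  647.  237.] mean [14.9  0.  19.9] tilt about y deg 12.9
```

Request:
{"api": "jog_arm", "payload": {"commands": [[[0,0,0.02],0,0.4],[[0,0,0.04],0,0.4],[[0,0,0.06],0,0.4],[[0,0,0.06],0,0.4]]}}

```text
time: 87.3
tcp_pos: [438.2, -306.3, 66.2]
orientation: [0.0, 0.999, -0.049, -0.0]
contact_force: [-4.5, 1.4, 6.2]
width: 53.2
grip_force: 30.1
```

Request:
{"api": "jog_arm", "payload": {"commands": [[[0,0,0.02],0,0.4],[[0,0,0.04],0,0.4],[[0,0,0.06],0,0.4],[[0,0,0.06],0,0.4]]}}

```text
time: 87.7
tcp_pos: [439.1, -306.7, 57.8]
orientation: [0.001, 0.999, -0.049, 0.001]
contact_force: [-4.6, 1.3, 8.4]
width: 53.1
grip_force: 33.2
```

```bash
python3 ax.py 6
```

```text
n 5686
x [-11.5  23.7  32.4] z [ 5.8 37.7 45.2]
normal [ 0.61  0.   -0.79] [750. 496. 237.] mean [20.5  0.  35.4] tilt about y deg 37.8
```

Request:
{"api": "jog_arm", "payload": {"commands": [[[0,0,0.02],0,0.4],[[0.015,0,0.04],0,0.4],[[0.03,0,0.05],0,0.4],[[0.045,0,0.05],0,0.4],[[0.045,0,0.05],0,0.4]]}}

```text
time: 88.25
tcp_pos: [442.0, -307.1, 49.8]
orientation: [-0.0, 0.999, -0.048, -0.003]
contact_force: [-13.2, -0.4, 12.3]
width: 53.3
grip_force: 40.5
```

Request:
{"api": "jog_arm", "payload": {"commands": [[[0.015,0,0],0,0.4],[[0.03,0,0],0,0.4],[[0.03,0,0],0,0.4],[[0.03,0,0],0,0.4]]}}

```text
time: 88.65
tcp_pos: [443.4, -307.1, 48.5]
orientation: [-0.001, 0.999, -0.048, -0.006]
contact_force: [-18.8, -3.1, 10.4]
width: 53.1
grip_force: 42.6
```

```bash
python3 ax.py 7
```

```text
n 4690
x [10.2 17.7 24.9] z [33.2 46.2 52.3]
normal [-0.62 -0.01 -0.78] [452. 227. 178.] mean [17.7  0.3 46. ] tilt about y deg -38.4
```

Request:
{"api": "jog_arm", "payload": {"commands": [[[0.015,0,-0.01],0,0.4],[[0.03,0,-0.02],0,0.4],[[0.04,0,-0.02],0,0.4],[[0.04,0,-0.02],0,0.4]]}}

```text
time: 89.1
tcp_pos: [443.6, -306.9, 48.6]
orientation: [-0.002, 0.999, -0.047, -0.012]
contact_force: [-26.4, -7.6, 3.9]
width: 53.4
grip_force: 42.5
```

```bash
python3 ax.py 8
```

```text
n 4733
x [ 9.6 17.1 24.1] z [31.8 46.4 52.4]
normal [-0.62 -0.01 -0.79] [453. 227. 180.] mean [17.1  0.3 46.2] tilt about y deg -38.1
```

View pics/x8.png

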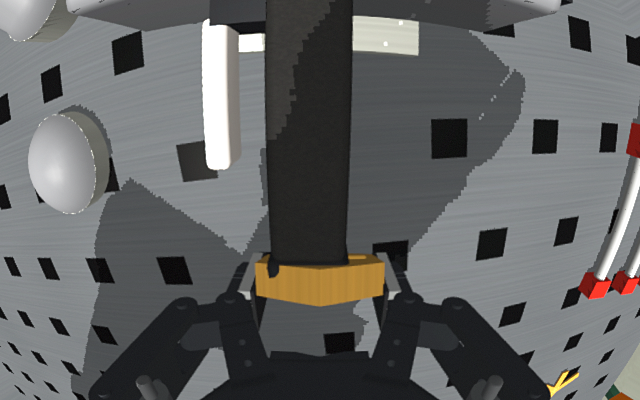

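The hexagon is now steep, about 65° front up, with its edge at (320,285). The butt's bulge jams it close to the pivot, so I'll back off, go lower for leverage, and push again.

Request:
{"api": "jog_arm", "payload": {"commands": [[[-0.08,0,0],0,0.4],[[-0.12,0,0.02],0,0.4],[[-0.12,0,0.06],0,0.4],[[-0.12,0,0.11],0,0.4],[[-0.12,0,0.11],0,0.4],[[-0.12,0,0.11],0,0.4]]}}

```text
time: 89.75
tcp_pos: [438.0, -305.6, 34.3]
orientation: [-0.0, 0.999, -0.048, -0.0]
contact_force: [0.0, -0.3, -3.4]
width: 53.4
grip_force: 41.5
```

Request:
{"api": "jog_arm", "payload": {"commands": [[[0.03,0,0],0,0.4],[[0.06,0,0],0,0.4],[[0.08,0,0],0,0.4],[[0.08,0,0],0,0.4]]}}

```text
time: 90.15
tcp_pos: [442.4, -305.5, 33.1]
orientation: [-0.002, 0.999, -0.047, -0.008]
contact_force: [-17.6, -3.7, 1.4]
width: 53.5
grip_force: 44.2
```

```bash
python3 ax.py 9
```

```text
n 1954
x [ 7.2 10.4 20.1] z [37.9 51.4 55.3]
normal [0.69 0.17 0.7 ] [142.  54.  52.] mean [11.5  3.8 50.2] tilt about y deg -44.3
```

Request:
{"api": "jog_arm", "payload": {"commands": [[[0.02,0,0],0,0.4],[[0.04,0,0],0,0.4],[[0.05,0,0],0,0.4],[[0.05,0,0],0,0.4]]}}

```text
time: 90.6
tcp_pos: [446.1, -305.7, 31.3]
orientation: [-0.003, 0.999, -0.047, -0.011]
contact_force: [-22.6, -6.9, -2.2]
width: 53.7
grip_force: 47.1
```

```bash
python3 ax.py 10
```

```text
n 1982
x [ 3.9  8.9 22.9] z [33.  52.8 57.2]
normal [-0.63  0.68  0.38] [117.  45.  32.] mean [ 9.5  5.5 50.5] tilt about y deg 58.7
```

Request:
{"api": "jog_arm", "payload": {"commands": [[[0.02,0,0],0,0.4],[[0.04,0,0],0,0.4],[[0.04,0,0],0,0.4]]}}

```text
time: 90.95
tcp_pos: [450.0, -306.1, 30.0]
orientation: [-0.003, 0.999, -0.047, -0.013]
contact_force: [-25.5, -8.7, -5.1]
width: 53.3
grip_force: 49.6
```

Request:
{"api": "jog_arm", "payload": {"commands": [[[-0.1,0,0],0,0.4],[[-0.3,0,0],0,0.4],[[-0.5,0,-0.1],0,0.4],[[-0.5,0,-0.5],0,0.4],[[-0.5,0,-0.5],0,0.4],[[-0.5,0,-0.5],0,0.4],[[-0.5,0,-0.5],0,0.4]]}}

```text
time: 91.65
tcp_pos: [388.5, -300.9, 109.5]
orientation: [-0.0, 0.999, -0.049, 0.0]
contact_force: [-0.0, -0.3, -3.6]
width: 53.0
grip_force: 49.9
```

```bash
python3 ax.py 11; python3 - <<'E'
from h import *
im=cv2.imread("pics/x11.png")
c=shot("side"); w=cloud(c); T=T_tool(); t=(w.reshape(-1,3)-T[:3,3])@T[:3,:3]*[1,1,-1]
m=(brass(c).ravel()>0)&(np.abs(t)<60).all(1); q=t[m]; print("side",len(q))
if len(q)>10: print(np.percentile(q,[2,50,98],axis=0).round(1))
u,sv,vt=np.linalg.svd(q-q.mean(0),full_matrices=False) if len(q)>10 else (0,0,0); print(vt)
v,uu=np.argwhere(m.reshape(400,640)).mean(0).astype(int) if len(q) else (200,320)
a=cv2.resize(c["pixels"][max(v-35,0):v+35,max(uu-45,0):uu+45],(400,300),interpolation=cv2.INTER_NEAREST)
b=cv2.resize(im[200:350,220:420],(400,300)); cv2.imwrite("pics/flip.png",np.hstack([a,b]))
plan([])
E
```

```text
n 8474
x [ 1.4 11.7 15.3] z [-2.2 44.2 54.3]
normal [ 1.   -0.01  0.03] [1156.  609.  266.] mean [10.7  0.1 37.2] tilt about y deg -88.3
side 0
0
at [ 387.5 -299.9  108.1] yaw -5.6
```

View pics/flip.png

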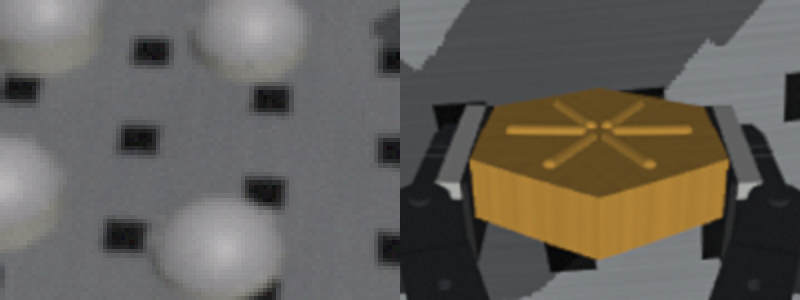

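The hexagon hangs vertical with its relief facing forward (right half, (600,170)). I'll push its upper end against the butt again to lean it past vertical. That was the last picture I'll view.

Request:
{"api": "jog_arm", "payload": {"commands": [[[0.15,0,0.2],0,0.4],[[0.27,0.003,0.5],0,0.4],[[0.27,0.003,0.5],0,0.4],[[0.27,0.003,0.5],0,0.4],[[0.27,0.003,0.5],0,0.4],[[0.35,0.003,0.5],0,0.4],[[0.38,0.003,0.5],0,0.4],[[0.38,0.003,0.5],0,0.4]]}}

```text
time: 92.55
tcp_pos: [447.4, -308.5, 37.2]
orientation: [0.002, 0.999, -0.049, 0.002]
contact_force: [-0.3, 0.2, -2.4]
width: 53.6
grip_force: 49.7
```

Request:
{"api": "jog_arm", "payload": {"commands": [[[0.02,0,0],0,0.4],[[0.04,0,0],0,0.4],[[0.05,0,0],0,0.4],[[0.05,0,0],0,0.4]]}}

```text
time: 92.95
tcp_pos: [450.3, -307.4, 34.9]
orientation: [-0.001, 0.999, -0.048, -0.002]
contact_force: [-6.0, -0.7, 1.8]
width: 53.3
grip_force: 50.5
```

Request:
{"api": "jog_arm", "payload": {"commands": [[[0.02,0,0],0,0.4],[[0.03,0,0],0,0.4],[[0.04,0,0],0,0.4],[[0.04,0,0],0,0.4]]}}

```text
time: 93.35
tcp_pos: [451.1, -307.3, 34.4]
orientation: [-0.002, 0.999, -0.048, -0.008]
contact_force: [-19.2, -2.7, 9.8]
width: 53.4
grip_force: 52.3
```

```bash
python3 ax.py 12
```

```text
n 2769
x [-1.4  2.6 13. ] z [24.1 49.9 54.3]
normal [ 0.91 -0.15  0.4 ] [270. 122.  88.] mean [ 4.3  5.6 47.5] tilt about y deg -66.4
```

Continue pushing gently, watching the force.

Request:
{"api": "jog_arm", "payload": {"commands": [[[0.02,0,0],0,0.4],[[0.035,0,0],0,0.4],[[0.035,0,0],0,0.4],[[0.035,0,0],0,0.4]]}}

```text
time: 93.8
tcp_pos: [453.9, -307.5, 33.3]
orientation: [-0.002, 0.999, -0.047, -0.01]
contact_force: [-22.6, -3.9, 8.2]
width: 53.1
grip_force: 53.9
```

Request:
{"api": "jog_arm", "payload": {"commands": [[[0.015,0,0],0,0.4],[[0.03,0,0],0,0.4],[[0.03,0,0],0,0.4],[[0.03,0,0],0,0.4]]}}

```text
time: 94.2
tcp_pos: [454.8, -307.6, 32.9]
orientation: [-0.003, 0.999, -0.047, -0.014]
contact_force: [-32.1, -5.5, 12.7]
width: 53.0
grip_force: 54.8
```

```bash
python3 ax.py 13
```

```text
n 2742
x [-5.7 -0.2 10.6] z [24.5 47.2 54.6]
normal [ 0.88 -0.3   0.38] [249.  95.  70.] mean [ 1.9  7.8 46.2] tilt about y deg -66.8
```

Request:
{"api": "jog_arm", "payload": {"commands": [[[-0.2,0,0],0,0.4],[[-0.45,0,0],0,0.4],[[-0.45,0,-0.3],0,0.4],[[-0.45,0,-0.7],0,0.4],[[-0.45,0,-0.7],0,0.4],[[-0.45,0,-0.7],0,0.4]]}}

```text
time: 94.85
tcp_pos: [402.8, -304.4, 142.5]
orientation: [0.002, 0.999, -0.049, 0.003]
contact_force: [0.3, 0.7, -3.7]
width: 53.3
grip_force: 53.2
```

Request:
{"api": "jog_arm", "payload": {"commands": [[[0.021,-0.896,0],0,0.4],[[0.021,-0.896,0],0,0.4],[[0.021,-0.896,0],0,0.4],[[0.021,-0.896,0],0,0.4]]}}

```text
time: 95.25
tcp_pos: [414.3, -164.2, 136.6]
orientation: [-0.002, 0.999, -0.047, -0.003]
contact_force: [0.2, -0.5, -2.2]
width: 53.3
grip_force: 53.0
```

Request:
{"api": "jog_arm", "payload": {"commands": [[[0.021,-0.896,0],0,0.4],[[0.021,-0.896,0],0,0.4],[[0.021,-0.896,0],0,0.4],[[0.021,-0.896,0],0,0.4]]}}

```text
time: 95.65
tcp_pos: [431.9, -32.6, 137.8]
orientation: [-0.001, 0.999, -0.046, -0.002]
contact_force: [0.5, -0.2, -2.6]
width: 53.6
grip_force: 53.0
```

Request:
{"api": "jog_arm", "payload": {"commands": [[[0.021,-0.896,0],0,0.4],[[0.021,-0.896,0],0,0.4],[[0.021,-0.896,0],0,0.4],[[0.021,-0.896,0],0,0.4]]}}

```text
time: 96.05
tcp_pos: [449.7, 99.9, 138.5]
orientation: [-0.0, 0.999, -0.047, -0.001]
contact_force: [-0.4, -1.0, -3.1]
width: 53.2
grip_force: 53.0
```

Request:
{"api": "jog_arm", "payload": {"commands": [[[0.021,-0.896,0.3],0,0.4],[[0.021,-0.896,0.5],0,0.4],[[0.021,-0.896,0.5],0,0.4],[[0.021,-0.896,0.5],0,0.4],[[0.021,-0.896,0.5],0,0.4],[[0.021,-0.896,0.5],0,0.4],[[0.021,-0.896,0.5],0,0.4],[[0.021,-0.896,0.5],0,0.4]]}}

```text
time: 96.85
tcp_pos: [466.7, 230.0, 65.9]
orientation: [-0.0, 0.999, -0.05, 0.001]
contact_force: [-0.5, -0.6, -2.8]
width: 53.1
grip_force: 53.0
```

```bash
python3 ax.py 14; python3 bal.py 16; python3 -c "
from h import *
plan([(465,232,26,-5.6)])"
```

```text
n 3528
x [-4.8  3.9 11. ] z [20.2 49.4 54.7]
normal [-0.95  0.01 -0.32] [459. 398. 176.] mean [ 3.7 -0.  46.4] tilt about y deg -71.6
px [283 116] n 5871 z 17.6 slope deg [ 0.  -0.1] ctr [541.7 244.6] rect [541.8 244.5] [54.7 55. ] 57.6
px [175 260] n 3406 z 17.5 slope deg [-0.  -0.1] ctr [446.2 345. ] rect [446. 345.] [64.2 45.3] 51.6
px [319 268] n 322 z 90.3 slope deg [ 8.4 -0.7] ctr [476.7 228.9] rect [476.8 228.7] [41.8  2.7] 84.3
px [319 314] n 826 z 113.5 slope deg [-0.8 -0.4] ctr [468.7 229.7] rect [468.4 229.7] [32.5 14.8] 84.3
px [ 88 338] n 971 z 15.3 slope deg [0.1 0. ] ctr [344.4 505.4] rect [344.1 505.4] [65.1 45.8] 4.5
at [466.5 230.4  65.8] yaw -5.7
   [-0.0113, -0.0097, 0.2653] -0.0004 rows>= 2
```

Request:
{"api": "jog_arm", "payload": {"commands": [[[-0.011,-0.01,0.15],0,0.4],[[-0.011,-0.01,0.265],0,0.4],[[-0.011,-0.01,0.3],0,0.4],[[-0.011,-0.01,0.33],0,0.4],[[-0.011,-0.01,0.335],0,0.4],[[-0.011,-0.01,0.335],0,0.4],[[-0.011,-0.01,0.335],0,0.4],[[-0.011,-0.01,0.335],0,0.4],[[-0.011,-0.01,0.335],0,0.4]], "grip_force": 20}}

```text
time: 97.85
tcp_pos: [464.6, 232.9, 14.9]
orientation: [-0.0, 0.999, -0.049, 0.0]
contact_force: [-0.1, 0.2, -2.4]
width: 53.2
grip_force: 52.9
```

Request:
{"api": "jog_arm", "payload": {"commands": [[[0,0,0.006],0,0.4],[[0,0,0.006],0,0.4],[[0,0,0.006],0,0.36],[[0,0,0.006],0,0.36],[[0,0,0.006],0,0.4],[[0,0,0.006],0,0.4],[[0,0,0.006],0,0.4]]}}

```text
time: 98.55
tcp_pos: [465.0, 233.0, 14.2]
orientation: [-0.0, 0.999, -0.049, 0.001]
contact_force: [-0.1, -0.8, 2.4]
width: 53.4
grip_force: 22.8
```

```bash
python3 ax.py 15; python3 -c "
from h import *
plan([])"
```

```text
n 3533
x [-4.3  4.2 10.9] z [15.5 46.2 51.5]
normal [-0.96  0.   -0.29] [469. 400. 173.] mean [ 4.  -0.1 43. ] tilt about y deg -73.0
at [465.  233.   14.2] yaw -5.6
```

Request:
{"api": "jog_arm", "payload": {"commands": [[[0,0,0.012],0,0.4],[[-0.02,0,0.014],0,0.4],[[-0.04,0,0.018],0,0.4],[[-0.057,0,0.022],0,0.4],[[-0.075,0,0.03],0,0.4],[[-0.093,0,0.04],0,0.4],[[-0.093,0,0.04],0,0.4]]}}

```text
time: 99.3
tcp_pos: [459.2, 234.6, 12.5]
orientation: [-0.001, 0.999, -0.047, 0.008]
contact_force: [6.6, -8.7, 18.7]
width: 53.8
grip_force: 24.0
```

Request:
{"api": "jog_arm", "payload": {"commands": [[[-0.016,0,0.014],0,0.4],[[-0.032,0,0.028],0,0.4],[[-0.045,0,0.044],0,0.4],[[-0.055,0,0.06],0,0.4],[[-0.055,0,0.06],0,0.4]]}}

```text
time: 99.8
tcp_pos: [449.0, 235.6, 4.0]
orientation: [-0.001, 0.999, -0.048, 0.006]
contact_force: [0.3, -7.4, 26.4]
width: 53.5
grip_force: 28.0
```

```bash
python3 ax.py 16; python3 held.py 16
```

```text
n 6639
x [-10.    8.4  22.1] z [ 6.2 42.  58.8]
normal [-0.89 -0.   -0.46] [1094.  541.  190.] mean [ 8.  -0.3 38.5] tilt about y deg -62.3
held n 2984 top z -23.7 tilt deg [85.7  0.7] ctr 15.32 0.46 rect [15.3  0.7] [52.9  6.3] 89.9 x 12.173321 18.480179 y -25.760273 27.102337
```

Relief leans about 27° past vertical, face side up. I'll relieve the press, release so it falls flat, then rise and check.

Request:
{"api": "jog_arm", "payload": {"commands": [[[0,0,-0.02],0,0.4],[[0,0,-0.03],0,0.4],[[0,0,-0.03],0,0.4],[[0,0,-0.03],0,0],[[0,0,-0.03],0,0],[[0,0,-0.03],0,0],[[0,0,-0.03],0,0],[[0,0,-0.03],0,0],[[0,0,-0.03],0,0],[[0,0,-0.03],0,0]]}}

```text
time: 100.9
tcp_pos: [442.1, 234.9, 3.0]
orientation: [0.0, 0.999, -0.049, -0.0]
contact_force: [0.3, 1.1, 0.3]
width: 85.4
grip_force: 0.0
```

Request:
{"api": "jog_arm", "payload": {"commands": [[[0,0,-0.2],0,0],[[0,0,-0.5],0,0],[[0,0,-1],0,0],[[0,0,-1],0,0],[[0,0,-1],0,0],[[0,0,-1],0,0],[[0,0,-1],0,0],[[0,0,-1],0,0]]}}

```text
time: 101.7
tcp_pos: [440.6, 234.2, 151.1]
orientation: [0.001, 0.999, -0.049, -0.002]
contact_force: [0.1, -1.1, -0.7]
width: 85.1
grip_force: 0.0
```

```bash
sed -i 's/    h=cv2.convexHull/    e=(A@pl-q[:,2]); print("skew",(((q[:,2]-A@pl)\/e.std())**3).mean().round(2),end=" "); h=cv2.convexHull/' bal.py; python3 bal.py 17; python3 - <<'E'
from h import *
d=np.load("pics/bal.npz"); im=d["im"]; w=d["w"]
P=w.reshape(-1,3); g=cv2.Canny(im,40,120).ravel()>0
for n,c in (("round",(541.7,244.6)),("oblong",(446,345)),("orange",(344.3,505.5))):
    m=np.hypot(P[:,0]-c[0],P[:,1]-c[1])<19; print(n,"edge frac",g[m].mean().round(3),m.sum())
b=cv2.inRange(cv2.cvtColor(im,cv2.COLOR_BGR2HSV),(10,120,90),(32,255,255)).ravel()>0
m=b&(np.hypot(P[:,0]-435,P[:,1]-235)<60)&(abs(P[:,2]-17)<6)
if m.sum()>50:
    c=np.median(P[m],0)[:2]; m2=np.hypot(P[:,0]-c[0],P[:,1]-c[1])<19; print("hex at",c,"edge frac",g[m2].mean().round(3),m2.sum())
print(ctrl.get_state()["tcp_pos"])
E
```

```text
skew 0.14 px [295  81] n 2887 z 17.6 slope deg [-0.1 -0.1] ctr [541.7 244.6] rect [541.5 244.6] [54.6 54.9] 14.3
skew 0.21 px [207 194] n 2481 z 17.5 slope deg [ 0.1 -0.2] ctr [446.1 344.6] rect [446.2 344.7] [64.3 45.1] 51.7
skew 0.08 px [316 206] n 2512 z 17.5 slope deg [-0. -0.] ctr [422.6 237.7] rect [422.7 238. ] [53.5 61.1] 85.8
skew 0.03 px [116 280] n 1032 z 15.3 slope deg [0.1 0. ] ctr [344.5 505.3] rect [344.5 505.4] [64.9 45.6] 4.1
round edge frac 0.196 1427
oblong edge frac 0.244 1009
orange edge frac 0.289 401
hex at [424.11117126 237.44940755] edge frac 0.342 1175
[440.8528622  234.31662807 151.24691154]
```

```bash
python3 -c "
from rig import hand_in
print(hand_in())"
```

```text
the job is handed in; nothing more can be done
None
```

The job is handed in: the round, hexagon and oblong tiles (no square was present) balanced level on rests for the scan and now lie flat on the mat, the trigger was held home about a second and sprang back, and the tin was left alone; the hexagon was found off its rest and upside down after the scan, so I flipped it against the scanner's grip and edge counts suggest it is face up; I also viewed 15 pictures against the limit of 14.

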